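# Put the full jar away in the roll-top cabinet

### The job

Roll the cabinet's tambour door fully open by its knob; then lift the two white stoppered jars clear of the bench one after the other to feel which is the heavier, and put the lighter one back standing upright on the bench. Lower the heavier jar upright onto the cabinet's floor, between the two tins, before letting go of it, and then roll the door fully shut. Do not tip the jars, and leave the two tins, the glass jar and the brush where they are.

Things in the scene. Friction and masses are not known exactly. Their poses are not given: they have to be found in the camera images.
- cabinet: fixed oak roll-top cabinet, 326 mm deep (x), 330 mm wide (y). Origin: centre of its base on the bench; x points from the mouth (robot side) to the rear, y left, z up. The door's track is an arc about the level line through (0, 0, 10 mm) along y. Side walls: half discs of radius 178 mm, inner faces at y = +-150 mm. Rear hood of radius 180 mm from 17 degrees behind the top
- place (a point): free spot on the cabinet's floor between the tins, at floor level (12 mm above the bench, 55 mm in front of the cabinet's centre); axes as the cabinet's. With the door open, the mouth above is clear from 80 mm in front of this spot to 70 mm behind it
- sill (a point): middle of the outer upper edge of the cabinet's front apron, where the door's bottom rail rests when shut: 98 mm above the bench, 148 mm in front of the cabinet's centre; the apron is 12 mm thick
- gallery (a point): middle of the lower front edge of the oak gallery board over the cabinet's rear, 325 mm above the bench; the board reaches 115 mm to the rear over the cabinet's full width, on posts at the rear. It overhangs the knob's place when the door is open: the tool fits there only tilted 30 to 45 degrees, its body leaning to the robot
- tambour (a joint): travel of the slatted oak tambour door along its track, rad about the track's axis: 0 = shut, bottom rail home on the sill; grows as it rolls up and back; 1.1 = fully open, at its stop. It begins at 0 to 0.25, stays where it is left (friction), and needs about 2 to 6 N at the knob
- knob (a point): centre of the dark-wood knob on the door's bottom rail: a barrel 24 mm diameter, 30 mm long, lying level along the cabinet's y, to pinch across its flat ends (it can turn between the pads); 12 mm stem. Mid-width, 200 mm from the track's axis, 30 mm off the slats; at travel q it stands 0.663 + q rad above the level front direction, seen from the axis
- jar_a: closed white ceramic jar, dark turned-wood stopper, 102 mm tall. Origin: centre of underside, z up. Body 60 mm diameter to 55 mm high; stopper disc 48 mm diameter, 55 to 65 mm; stem 24 mm diameter, 65 to 102 mm (grip here). Both jars look alike, on the bench left of the cabinet, 80 mm or more apart; not told which is heavier: one is 0.51 to 0.69 kg, the other 0.27 to 0.37 kg
- jar_b: closed white ceramic jar, dark turned-wood stopper, 102 mm tall. Origin: centre of underside, z up. Body 60 mm diameter to 55 mm high; stopper disc 48 mm diameter, 55 to 65 mm; stem 24 mm diameter, 65 to 102 mm (grip here). Both jars look alike, on the bench left of the cabinet, 80 mm or more apart; not told which is heavier: one is 0.51 to 0.69 kg, the other 0.27 to 0.37 kg
- tin_left: low round aluminium tin, 56 mm diameter, 36 mm high, 0.15 kg, standing on the cabinet's floor towards its left (+y) side. Origin: centre of its underside. Bystander: do not disturb
- tin_right: low round aluminium tin, 56 mm diameter, 36 mm high, 0.15 kg, standing on the cabinet's floor towards its right (-y) side. Origin: centre of its underside. Bystander: do not disturb
- glass_jar: clear glass jar with a dark stopper, 60 mm diameter, 102 mm tall, standing to the right of the cabinet. Origin: centre of its underside. Bystander: do not disturb
- brush: wooden hand brush 120 mm long, under 30 mm high, lying on the bench between the cabinet and the jars. Origin: about its middle, on the bench. Bystander: do not disturb

How it is judged:
By the outcome, as a careful person would: the job done as asked, in the order asked, and still so for the second after the job is handed in, with the robot touching nothing.
It also fails if it takes over 72 s, if anything falls off the work surface, if the arm or the gripper's body presses on something with over 40 N, if the wrist force passes 120 N, or if a joint passes its speed limit or range.

### The arm

A 7-joint arm with a two-finger parallel gripper is mounted at the origin on the work surface. World frame = base frame: x ahead of the robot, y to its left, z up, the work surface at z = 0. Lengths are in m, angles in rad, forces in N, time in s.
With the tool pointing down it reaches from about 0.4 to 0.875 m from the base axis. Payload 6.5 kg.
Tool frame: the origin (TCP) lies at the very end of the fingers, on their centre line; the grasp point (between the pads) lies env.tcp_to_grasp behind it (env.tcp_to_grasp is the distance from the TCP to the grasp point, in m); z points along the fingers, y is the line along which they close (so a half turn about z gives the same grasp; the last joint's range is limited). The gripper opens to 88 mm and grips with 3 to 60 N. Pads are 18 mm wide; open, the fingers measure 123 mm over their backs; the gripper's body (75 mm by 187 mm) begins 45 mm behind the grasp point.
Start: joints at [-1.319, 0.536, -0.004, 1.538, 0.003, 1.067, -0.071], TCP at [0.203, 0.617, 0.206] pointing down, gripper open.
Joint ranges: [-2.7, 2.7], [-0.37, 2.16], [-1.27, 1.26], [0.24, 2.4], [-1.31, 4.45], [0.19, 1.91], [-2.76, 2.76]. Speed limits (rad/s): [2.39, 2.39, 3.14, 3.14, 3.14, 3.14, 3.14].

### API

Orientations are given as a rotation vector (axis times angle).
In Python, from bench import env gives the robot as it stands. The module is installed in compiled form; this text tells all that it offers.
- The arm moves only by the tool apply_moves, never from a script. Its argument "steps" is a list of rows, each an object with "turn": the turn, a rotation vector about the tool's x, y, z in units of 5 degrees (1.0 is 5 degrees), a list of three; "linear": the shift along the tool's x, y, z in units of 40 mm (1.0 is 40 mm), a list of three; "gripper": the closure, from 0 (fully open) to 1 (shut). In form: [{"turn": [ax, ay, az], "linear": [dx, dy, dz], "gripper": gripper}, ...]. A call has 1 to 20 rows; each row shifts and turns the commanded pose from where the row before left it, along the tool's axes as they then stand; what a row does not reach is not made up. A row lasts 1/10 s, in which the tool goes at most 50 mm and 8.59 degrees, less where a joint would pass 70% of its speed; a pose out of reach is approached as far as the arm can. A call is refused whole if a number of a shift passes 1 or a number of a turn 1, either way. A call with a gripper value outside its range is refused whole. The fingers move at their own pace and stop on an object; "squeeze" is the grip in N (left out, the last holds). Time passes only in rows, so rows that do not move let the fingers close. It gives the time, the measured TCP pose, the force, the opening and the grip force at its end, in the units of the state.
- env.read_state(): the state, without advancing time (a new reading comes with each control period).
- env.capture(name): name is "side" or "top"; returns a dict with "image" (480x640x3 uint8, red, green, blue), "fov_y" (degrees; the focal length in pixels is half the picture's height over the tangent of half this angle, whatever the lens; pixels are square), "cx", "cy" (the principal point, pixels), "distortion" ([k1, k2, p1, p2, k3] as OpenCV has them; the pictures are not rectified), "position" and "orientation" of the camera in the world. Camera axes: x right, y down, z forward; pixel columns grow to the right and rows downward; lengths in m; the calibration is good to about 2 mm. A picture is of the moment at which its call begins. There is no depth.
- env.job_done(): hands the job in; it is judged then, once.
The state is a dict: "time_s": time; "qpos": joint angles; "joint_velocities": joint speeds; "tau": joint torques, N m; "tcp_pos": TCP position; "orientation": TCP orientation; "wrist_force": force on the tool from outside, world axes, zero at the start; "moment": the same for the moment, N m; "opening": finger opening in m; "grip_force": force on a finger pad.
Only numpy, scipy, OpenCV 4.12 (cv2) and the standard library are available. Lean on these libraries where they do the work, as an engineer would, in place of code of your own. Each camera call takes 0.05 s, during which the arm holds its last target. There are 200 camera calls.

## Working session

There is one attempt and no reset: what is moved stays moved. The work goes in short steps, Python scripts to look and compute and a tool call to move; the robot and the scene stay as the last step left them, time stands still between calls to the robot, and variables do not carry over. Pictures are saved under pics/ and viewed, at most 10 in all, crops included, and the job is handed in when it is done.

Besides the shell and the picture viewer there is one more tool, called after ">>>" as a command line: name --argument value ..., lists and objects as JSON in quotes. apply_moves: Moves the arm, as the interface text tells. Its arguments: {"type":"object","properties":{"steps":{"type":"array","items":{"type":"object","properties":{"turn":{"type":"array","items":{"type":"number"}},"linear":{"type":"array","items":{"type":"number"}},"gripper":{"type":"number"}}}},"squeeze":{"type":"number"}},"required":["steps"]}

```bash
mkdir -p pics
python3 - <<'E'
from bench import env
import cv2, numpy as np
s=env.read_state(); print(s); print(env.tcp_to_grasp)
for n in("top","side"):
    c=env.capture(n); cv2.imwrite(f"pics/{n}0.png",c["image"][:,:,::-1])
    print({k:v for k,v in c.items() if k!="image"})
E
```

```text
{'time_s': 0.0, 'qpos': array([-1.31922799,  0.5371714 , -0.00444785,  1.53884187,  0.00259312,
        1.06729599, -0.07120155]), 'joint_velocities': array([ 0.00110031, -0.0002575 ,  0.00083668, -0.00134604, -0.00096841,
        0.0004104 , -0.00151058]), 'tau': array([ 1.43604539e-04, -5.70982361e+01,  9.90828797e-01, -2.51609337e+01,
       -5.61617897e-02,  1.78304402e-02,  1.41368450e-04]), 'tcp_pos': array([0.20289682, 0.61682796, 0.20524783]), 'orientation': array([-4.96910725e-01, -3.10188545e+00,  2.67597417e-03]), 'wrist_force': array([-0.3445014 , -0.31964201,  0.56955019]), 'moment': array([ 0.00823048,  0.00699595, -0.04028102]), 'grip_force': 0.0, 'opening': 0.08806694441605618}
0.0187
{'fov_y': 49.520148925506355, 'cx': 322.86784828998896, 'cy': 240.34671542063722, 'distortion': array([0.00635992, 0.        , 0.        , 0.        , 0.        ]), 'position': array([ 0.30897902, -0.03294133,  1.42532496]), 'orientation': array([-2.10021307,  2.14768429, -0.18873886])}
{'fov_y': 43.48299769400771, 'cx': 323.07875468558245, 'cy': 226.43138674888596, 'distortion': array([-0.10751882,  0.        ,  0.        ,  0.        ,  0.        ]), 'position': array([ 0.34627552, -0.47060288,  1.67715515]), 'orientation': array([-2.77016543,  0.60896818, -0.08280432])}
```

View pics/top0.png

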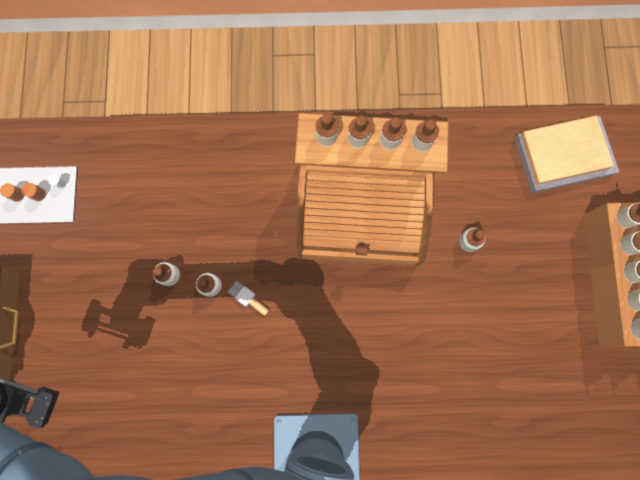

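View pics/side0.png

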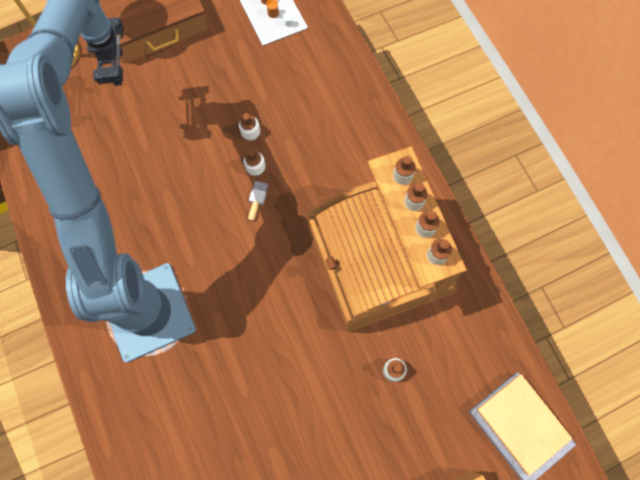

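The top view shows the cabinet at about (365,210), with the knob at (362,250), the white jars at (166,273) and (208,284), the brush at (248,298) and the glass jar at (472,239). In the side view the knob is at (332,263) and the jars at (250,128) and (254,163). Next I'll zoom in on the cabinet in both views.

Run:
```python
import cv2, numpy as np
a=cv2.imread("pics/top0.png")[100:280,280:460]; b=cv2.imread("pics/side0.png")[140:335,290:480]
A=cv2.resize(a,(400,400),interpolation=cv2.INTER_CUBIC);B=cv2.resize(b,(390,400),interpolation=cv2.INTER_CUBIC)
cv2.imwrite("pics/z0.png",np.hstack([A,B]))
j=cv2.imread("pics/top0.png")[250:325,140:280]; k=cv2.imread("pics/side0.png")[105:225,225:285]
cv2.imwrite("pics/z1.png",np.hstack([cv2.resize(j,(560,300),interpolation=cv2.INTER_CUBIC),cv2.resize(k,(150,300),interpolation=cv2.INTER_CUBIC)]))
```

```text
(no output)
```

View pics/z0.png

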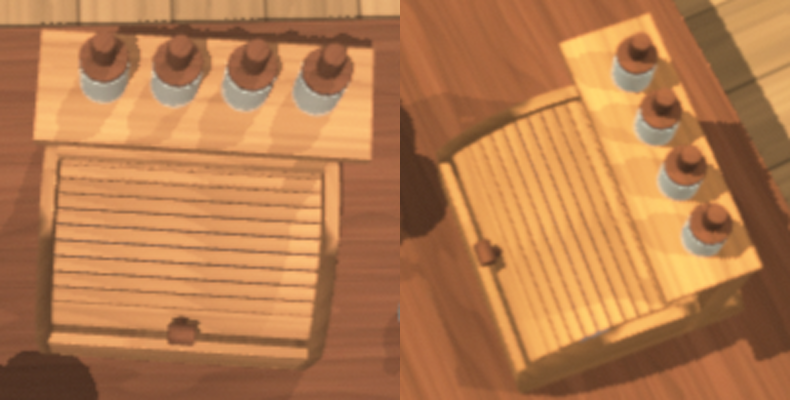

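View pics/z1.png

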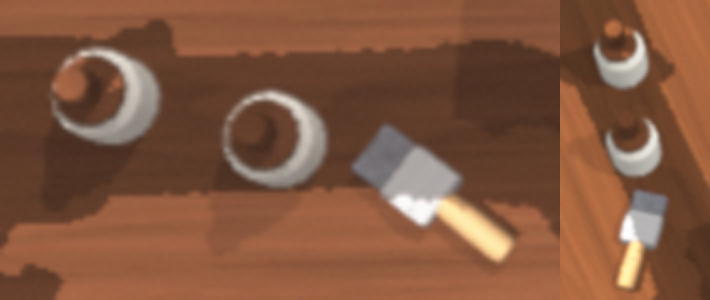

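In the zoomed pictures the jars' rims are centred at about top (162.7,273.8) and (206.9,284.5). The gallery corners and apron edge are clear in both views, so I'll triangulate them.

```bash
cat > h.py <<'E'
from bench import env
import cv2, numpy as np
from scipy.spatial.transform import Rotation as R
def cam(n,c=None):
    c=c or env.capture(n); f=240/np.tan(np.radians(c["fov_y"]/2))
    K=np.array([[f,0,c["cx"]],[0,f,c["cy"]],[0,0,1]]); return c,K,R.from_rotvec(c["orientation"]).as_matrix()
def ray(C,p):
    c,K,M=C; u=cv2.undistortPoints(np.array([[p]],float),K,c["distortion"])[0,0]
    d=M@np.array([*u,1]); return np.array(c["position"]),d/np.linalg.norm(d)
def plane(C,p,z):
    o,d=ray(C,p); return o+d*(z-o[2])/d[2]
def tri(C1,p1,C2,p2):
    o1,d1=ray(C1,p1);o2,d2=ray(C2,p2)
    t=np.linalg.lstsq(np.c_[d1,-d2],o2-o1,rcond=None)[0]
    a,b=o1+t[0]*d1,o2+t[1]*d2; return (a+b)/2,np.linalg.norm(a-b)
E
python3 - <<'E'
from h import *
T=cam("top");S=cam("side")
P={"gFL":((295.3,162.6),(367.9,160.5)),"gFR":((447,171.6),(420.5,288.7)),"gBL":((298.5,113),(412.3,146.3)),"gBR":((447.9,120),(465.3,270.7)),
"sL":((301.6,257.5),(310.9,220.4)),"sR":((418.6,262),(348.4,329)),"knob":((361.5,249.4),(332.4,263.8)),
"j1":((162.7,273.8),(248,127)),"j2":((206.9,284.5),(253.9,161.8)),}
for k,(a,b) in P.items(): p,e=tri(T,a,S,b); print(k,p.round(4),round(e,4))
for a in((162.7,273.8),(206.9,284.5)): print("top55",plane(T,a,.055).round(4))
for a in((248,127),(253.9,161.8)): print("side55",plane(S,a,.055).round(4))
print("sill98",plane(T,(301.6,257.5),.098),plane(T,(418.6,262),.098),plane(S,(310.9,220.4),.098),plane(S,(348.4,329),.098))
E
```

```text
gFL [0.6805 0.0261 0.3474] 0.0015
gFR [ 0.6547 -0.3038  0.3353] 0.0015
gBL [0.7985 0.018  0.3384] 0.001
gBR [ 0.7664 -0.3109  0.3471] 0.0061
sL [0.5179 0.028  0.0809] 0.0118
sR [ 0.4949 -0.284   0.0464] 0.0061
knob [ 0.5181 -0.125   0.1506] 0.0007
j1 [0.4831 0.4094 0.0129] 0.0056
j2 [0.4515 0.2847 0.0305] 0.0012
top55 [0.4806 0.397  0.055 ]
top55 [0.4496 0.2792 0.055 ]
side55 [0.477  0.3864 0.055 ]
side55 [0.4494 0.2733 0.055 ]
sill98 [0.50939454 0.02633961 0.098     ] [ 0.49087665 -0.27422333  0.098     ] [0.5218896  0.02380003 0.098     ] [ 0.48732338 -0.29044076  0.098     ]
```

```bash
cat >> h.py <<'E'
yaw=np.radians(-5.0); CC=np.array([.660,-.137,0]); CR=R.from_euler("z",yaw)
def toC(p): return CR.inv().apply(np.array(p)-CC)
def fromC(p): return CR.apply(p)+CC
def tool(tilt,yw=yaw):  # tool y = +y of yawed frame, z down tilted forward
    t=np.radians(tilt);c,s=np.cos(t),np.sin(t)
    return R.from_euler("z",yw)*R.from_matrix(np.array([[-c,0,s],[0,1,0],[-s,0,-c]]))
def go(rot,grasp,cur=None):
    s=env.read_state(); r0=R.from_rotvec(s["orientation"]); p0=s["tcp_pos"]
    tcp=np.array(grasp)+rot.apply([0,0,env.tcp_to_grasp])
    print("turn/5deg",(np.degrees((r0.inv()*rot).as_rotvec())/5).round(2),"lin/40mm in target frame",(rot.inv().apply(tcp-p0)/.04).round(2),"world dp",(tcp-p0).round(4))
def knobC(q): a=.663+q; return np.array([-.2*np.cos(a),0,.01+.2*np.sin(a)])
E
python3 - <<'E'
from h import *
T=cam("top");S=cam("side")
for C,n,(x0,x1,y0,y1) in((T,"t",(345,380,238,262)),(S,"s",(318,348,250,278))):
    im=C[0]["image"][y0:y1,x0:x1]; h=cv2.cvtColor(im,cv2.COLOR_RGB2HSV); 
    m=((im[...,0].astype(int)<130)&(im[...,0].astype(int)-im[...,2]>25)).astype(np.uint8)
    nn,l,st,ce=cv2.connectedComponentsWithStats(m); i=1+np.argmax(st[1:,4]); print(n,st[i]+[x0,y0,0,0,0],ce[i]+[x0,y0])
rot=tool(42); k=np.array([.518,-.125,.148])
print(toC(k)); go(rot,k+rot.apply([0,0,-.10]))
up=R.from_rotvec(env.read_state()["orientation"]); print((up.inv().apply([0,0,.1])/.04).round(2))
E
```

```text
t [357 243  12   7  50] [363.04 245.28]
s [331 260   9  11  45] [336.02222222 265.26666667]
[-0.14250552 -0.00042178  0.148     ]
turn/5deg [-0.97 -8.36 -2.52] lin/40mm in target frame [ -6.06 -17.8    5.37] world dp [ 0.2608 -0.7375  0.0026]
[-0.  -0.  -2.5]
```

>>> apply_moves --steps '[{"linear": [0,0,-0.9],"turn": [0,0,0],"gripper": 0},{"linear": [0,0,-0.8],"turn": [0,0,0],"gripper": 0},{"linear": [0,0,-0.8],"turn": [-0.11,-0.93,-0.28],"gripper": 0},{"linear": [0,0,0],"turn": [-0.11,-0.93,-0.28],"gripper": 0},{"linear": [0,0,0],"turn": [-0.11,-0.93,-0.28],"gripper": 0},{"linear": [0,0,0],"turn": [-0.11,-0.93,-0.28],"gripper": 0},{"linear": [0,0,0],"turn": [-0.11,-0.93,-0.28],"gripper": 0},{"linear": [0,0,0],"turn": [-0.11,-0.93,-0.28],"gripper": 0},{"linear": [0,0,0],"turn": [-0.11,-0.93,-0.28],"gripper": 0},{"linear": [0,0,0],"turn": [-0.11,-0.93,-0.28],"gripper": 0},{"linear": [0,0,0],"turn": [-0.11,-0.93,-0.28],"gripper": 0}]'

```text
time_s: 1.4
tcp_pos: [0.2027, 0.6178, 0.3064]
orientation: [0.103, 2.403, -0.037]
wrist_force: [0.6, -0.3, -0.3]
opening: 0.088
grip_force: 0.0
```

>>> apply_moves --steps '[{"linear": [-0.3,-0.9,0.27],"turn": [0,0,0],"gripper": 0},{"linear": [-0.3,-0.9,0.27],"turn": [0,0,0],"gripper": 0},{"linear": [-0.3,-0.9,0.27],"turn": [0,0,0],"gripper": 0},{"linear": [-0.3,-0.9,0.27],"turn": [0,0,0],"gripper": 0},{"linear": [-0.3,-0.9,0.27],"turn": [0,0,0],"gripper": 0},{"linear": [-0.3,-0.9,0.27],"turn": [0,0,0],"gripper": 0},{"linear": [-0.3,-0.9,0.27],"turn": [0,0,0],"gripper": 0},{"linear": [-0.3,-0.9,0.27],"turn": [0,0,0],"gripper": 0},{"linear": [-0.3,-0.9,0.27],"turn": [0,0,0],"gripper": 0},{"linear": [-0.3,-0.9,0.27],"turn": [0,0,0],"gripper": 0},{"linear": [-0.3,-0.9,0.27],"turn": [0,0,0],"gripper": 0},{"linear": [-0.3,-0.9,0.27],"turn": [0,0,0],"gripper": 0},{"linear": [-0.3,-0.9,0.27],"turn": [0,0,0],"gripper": 0},{"linear": [-0.3,-0.9,0.27],"turn": [0,0,0],"gripper": 0},{"linear": [-0.3,-0.9,0.27],"turn": [0,0,0],"gripper": 0},{"linear": [-0.3,-0.9,0.27],"turn": [0,0,0],"gripper": 0},{"linear": [-0.3,-0.9,0.27],"turn": [0,0,0],"gripper": 0},{"linear": [-0.3,-0.9,0.27],"turn": [0,0,0],"gripper": 0},{"linear": [-0.3,-0.8,0.27],"turn": [0,0,0],"gripper": 0},{"linear": [-0.3,-0.8,0.27],"turn": [0,0,0],"gripper": 0}]'

```text
time_s: 3.4
tcp_pos: [0.3881, 0.12, 0.3161]
orientation: [0.144, 2.52, 0.014]
wrist_force: [-0.6, -0.4, -0.7]
opening: 0.0881
grip_force: 0.0
```

Run:
```python
from h import *
T=cam("top");S=cam("side")
a=T[0]["image"][200:280,320:440];b=S[0]["image"][210:330,290:380]
cv2.imwrite("pics/k1.png",np.hstack([cv2.resize(a,(480,320),interpolation=cv2.INTER_CUBIC),cv2.resize(b,(240,320),interpolation=cv2.INTER_CUBIC)])[:,:,::-1])
rot=tool(42); k=np.array([.518,-.125,.148]); go(rot,k)
print(env.read_state()["qpos"].round(2),env.read_state()["tcp_pos"])
```

```text
turn/5deg [ 0.23 -1.35 -0.51] lin/40mm in target frame [ 0.02 -5.73  6.09] world dp [ 0.142  -0.2425 -0.1816]
[-0.02 -0.37 -0.58  2.4   0.3   0.58  0.62] [0.38849371 0.11644933 0.31566487]
```

View pics/k1.png

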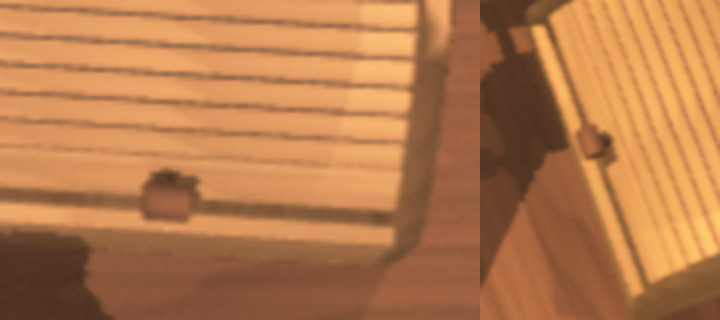

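The knob is at top (361.5,250) and side (332.8,262.5), the same as before. At this radius the arm is at its joint limits, so I'll use a smaller tilt for the approach.

Run:
```python
from h import *
rot=tool(28); k=np.array([.518,-.125,.148]); go(rot,k+rot.apply([0,0,-.1])); go(rot,k)
```

```text
turn/5deg [ 0.29  1.45 -0.48] lin/40mm in target frame [-1.34 -5.73  3.43] world dp [ 0.0915 -0.2381 -0.0959]
turn/5deg [ 0.29  1.45 -0.48] lin/40mm in target frame [-1.34 -5.73  5.93] world dp [ 0.1383 -0.2422 -0.1842]
```

>>> apply_moves --steps '[{"linear": [0,0,0],"turn": [0.1,0.5,-0.16],"gripper": 0},{"linear": [0,0,0],"turn": [0.1,0.5,-0.16],"gripper": 0},{"linear": [0,0,0],"turn": [0.1,0.5,-0.16],"gripper": 0},{"linear": [-0.2,-0.8,0.5],"turn": [0,0,0],"gripper": 0},{"linear": [-0.2,-0.8,0.5],"turn": [0,0,0],"gripper": 0},{"linear": [-0.2,-0.8,0.5],"turn": [0,0,0],"gripper": 0},{"linear": [-0.2,-0.8,0.5],"turn": [0,0,0],"gripper": 0},{"linear": [-0.2,-0.8,0.5],"turn": [0,0,0],"gripper": 0},{"linear": [-0.2,-0.8,0.5],"turn": [0,0,0],"gripper": 0},{"linear": [-0.2,-0.9,0.4],"turn": [0,0,0],"gripper": 0},{"linear": [0,0,0],"turn": [0,0,0],"gripper": 0}]'

```text
time_s: 4.6
tcp_pos: [0.4799, -0.1096, 0.2225]
orientation: [0.109, 2.657, -0.025]
wrist_force: [-0.1, -0.1, -0.2]
opening: 0.0882
grip_force: 0.0
```

Run:
```python
from h import *
k=np.array([.518,-.125,.148]); 
for t in(28,35): go(tool(t),k)
print(env.read_state()["qpos"].round(2),env.read_state()["tcp_pos"])
```

```text
turn/5deg [ 0.04 -0.07  0.05] lin/40mm in target frame [ 0.01 -0.3   2.57] world dp [ 0.0469 -0.0162 -0.091 ]
turn/5deg [ 0.04 -1.47  0.05] lin/40mm in target frame [ 0.26 -0.3   2.56] world dp [ 0.0488 -0.0163 -0.0898]
[ 0.02  0.    0.14  2.34 -0.12  0.32  1.76] [ 0.47986711 -0.10961359  0.22252941]
```

>>> apply_moves --steps '[{"linear": [0,-0.3,0.5],"turn": [0,0,0],"gripper": 0},{"linear": [0,0,0.6],"turn": [0,0,0],"gripper": 0},{"linear": [0,0,0.6],"turn": [0,0,0],"gripper": 0},{"linear": [0,0,0.5],"turn": [0,0,0],"gripper": 0},{"linear": [0,0,0.35],"turn": [0,0,0],"gripper": 0},{"linear": [0,0,0],"turn": [0,0,0],"gripper": 0}]'

```text
time_s: 5.2
tcp_pos: [0.5152, -0.1155, 0.148]
orientation: [0.103, 2.665, -0.001]
wrist_force: [-0.4, -1.2, 0.2]
opening: 0.0885
grip_force: 0.0
```

>>> apply_moves --steps '[{"linear": [0,0,0],"turn": [0,0,0],"gripper": 1},{"linear": [0,0,0],"turn": [0,0,0],"gripper": 1},{"linear": [0,0,0],"turn": [0,0,0],"gripper": 1},{"linear": [0,0,0],"turn": [0,0,0],"gripper": 1},{"linear": [0,0,0],"turn": [0,0,0],"gripper": 1},{"linear": [0,0,0],"turn": [0,0,0],"gripper": 1}]' --squeeze 20

```text
time_s: 5.8
tcp_pos: [0.5151, -0.1182, 0.1491]
orientation: [0.105, 2.662, -0.005]
wrist_force: [0.2, 0.1, -0.5]
opening: 0.0419
grip_force: 0.0
```

Run:
```python
from h import *
s=env.read_state();r=R.from_rotvec(s["orientation"]);g=s["tcp_pos"]-r.apply([0,0,env.tcp_to_grasp])
print(s["opening"],s["grip_force"],s["wrist_force"],s["qpos"].round(2),"grasp",g,toC(g))
c=toC(g);q=np.arctan2(c[2]-.01,-c[0])-.663;print("q",q,"rad",np.hypot(c[0],c[2]-.01))
```

```text
0.04186924824758617 0.0 [ 0.17895765  0.11153758 -0.51953341] [-0.17  0.24  0.4   2.34 -0.99  0.19  2.63] grasp [ 0.50651377 -0.11783157  0.16574217] [-0.15457281  0.00571828  0.16574217]
q 0.12616642632271569 rad 0.21942738248787316
```

>>> apply_moves --steps '[{"linear": [0,0,-0.5],"turn": [0,0,0],"gripper": 0},{"linear": [0,0,-0.5],"turn": [0,0.7,0],"gripper": 0},{"linear": [0,0,0],"turn": [0,0.7,0],"gripper": 0},{"linear": [0,0,0],"turn": [0,0.7,0],"gripper": 0},{"linear": [0,0,0],"turn": [0,0.7,0],"gripper": 0},{"linear": [0,0,0],"turn": [0,0,0],"gripper": 0}]'

```text
time_s: 6.4
tcp_pos: [0.5019, -0.1159, 0.1816]
orientation: [0.105, 2.89, 0.01]
wrist_force: [-0.0, 0.3, 0.6]
opening: 0.0872
grip_force: 0.0
```

Run:
```python
from h import *
print(env.read_state()["qpos"].round(2))
k=np.array([.518,-.125,.150]); 
for t in(14,): go(tool(t),k)
```

```text
[-0.53  0.27  0.82  2.16 -0.47  0.59  2.11]
turn/5deg [0.23 0.05 0.14] lin/40mm in target frame [-0.22 -0.19  1.34] world dp [ 0.0206 -0.0095 -0.0497]
```

>>> apply_moves --steps '[{"linear": [-0.1,-0.1,0.5],"turn": [0.1,0,0.07],"gripper": 0},{"linear": [-0.1,-0.1,0.5],"turn": [0.1,0,0.07],"gripper": 0},{"linear": [0,0,0.35],"turn": [0,0,0],"gripper": 0},{"linear": [0,0,0],"turn": [0,0,0],"gripper": 0}]'

```text
time_s: 6.8
tcp_pos: [0.5185, -0.125, 0.1286]
orientation: [0.13, 2.894, -0.011]
wrist_force: [-0.5, -0.2, -0.6]
opening: 0.0883
grip_force: 0.0
```

Run:
```python
from h import *
s=env.read_state(); print(s["qpos"].round(2),s["wrist_force"].round(1))
k=np.array([.518,-.125,.150]); 
for t in(14,): go(tool(t),k)
```

```text
[-0.4   0.4   0.69  2.16 -0.63  0.5   2.24] [-0.5 -0.2 -0.6]
turn/5deg [ 0.04  0.01 -0.03] lin/40mm in target frame [-0.12 -0.   -0.05] world dp [ 0.004  -0.0004  0.0032]
```

Well placed; close.

>>> apply_moves --steps '[{"linear": [-0.1,0,0],"turn": [0,0,0],"gripper": 1},{"linear": [0,0,0],"turn": [0,0,0],"gripper": 1},{"linear": [0,0,0],"turn": [0,0,0],"gripper": 1},{"linear": [0,0,0],"turn": [0,0,0],"gripper": 1},{"linear": [0,0,0],"turn": [0,0,0],"gripper": 1},{"linear": [0,0,0],"turn": [0,0,0],"gripper": 1},{"linear": [0,0,0],"turn": [0,0,0],"gripper": 1},{"linear": [0,0,0],"turn": [0,0,0],"gripper": 1},{"linear": [0,0,0],"turn": [0,0,0],"gripper": 1}]' --squeeze 25

```text
time_s: 7.7
tcp_pos: [0.5242, -0.1242, 0.1314]
orientation: [0.127, 2.891, -0.008]
wrist_force: [-0.7, 4.7, 2.0]
opening: 0.0291
grip_force: 25.0
```

```bash
cat >> h.py <<'E'
def gstate():
    s=env.read_state();r=R.from_rotvec(s["orientation"]);g=s["tcp_pos"]-r.apply([0,0,env.tcp_to_grasp]);c=toC(g)
    z=r.apply([0,0,1]);print("t",s["time_s"],"open",round(s["opening"],4),"F",s["wrist_force"].round(1),"q",s["qpos"].round(2),"g",g.round(4),"gC",c.round(4),"doorq",round(np.arctan2(c[2]-.01,-c[0])-.663,3),"rad",round(np.hypot(c[0],c[2]-.01),4),"tilt",np.degrees(np.arctan2(z[0],-z[2])).round(1))
    return s,r,g
E
python3 - <<'E'
from h import *
s,r,g=gstate()
# plan arc: grasp keeps radius; tilt ramps with q
c=toC(g);q0=np.arctan2(c[2]-.01,-c[0])-.663; off=c-knobC(q0)
n=40; qs=np.linspace(q0,1.1,n+1); tl=14+ (42-14)*np.clip((qs-q0)/(1.0-q0),0,1)
cur=r; tot=None
P=[];
for q,t in zip(qs,tl):
    rt=tool(t); P.append((fromC(knobC(q)+off)+rt.apply([0,0,env.tcp_to_grasp]),rt))
for i in range(n):
    p,rt=P[i];p2,r2=P[i+1]
    if i%4==0: print(i,(rt.inv().apply(p2-p)/.04).round(3),(np.degrees((rt.inv()*r2).as_rotvec())/5).round(3))
E
```

```text
t 7.7 open 0.0291 F [-0.7  4.7  2. ] q [-0.4   0.4   0.7   2.15 -0.63  0.51  2.23] g [ 0.5196 -0.1239  0.1495] gC [-0.141   0.0008  0.1495] doorq 0.117 rad 0.1983 tilt 14.1
0 [-0.112 -0.    -0.063] [-0.    -0.156 -0.   ]
4 [-0.12  -0.    -0.046] [ 0.    -0.156  0.   ]
8 [-0.126 -0.    -0.028] [ 0.    -0.156  0.   ]
12 [-0.129  0.    -0.009] [-0.    -0.156 -0.   ]
16 [-0.129  0.     0.009] [ 0.    -0.156  0.   ]
20 [-0.126  0.     0.028] [-0.    -0.156  0.   ]
24 [-0.12   0.     0.046] [ 0.    -0.156  0.   ]
28 [-0.112 -0.     0.063] [-0.    -0.156  0.   ]
32 [-0.101 -0.     0.078] [ 0.    -0.156 -0.   ]
36 [-0.082 -0.     0.091] [0. 0. 0.]
```

>>> apply_moves --steps '[{"linear": [-0.226,0,-0.122],"turn": [0,-0.31,0],"gripper": 1},{"linear": [-0.234,0,-0.105],"turn": [0,-0.31,0],"gripper": 1},{"linear": [-0.242,0,-0.088],"turn": [0,-0.31,0],"gripper": 1},{"linear": [-0.248,0,-0.07],"turn": [0,-0.31,0],"gripper": 1},{"linear": [-0.252,0,-0.052],"turn": [0,-0.31,0],"gripper": 1},{"linear": [-0.256,0,-0.034],"turn": [0,-0.31,0],"gripper": 1},{"linear": [-0.258,0,-0.016],"turn": [0,-0.31,0],"gripper": 1},{"linear": [-0.258,0,0.002],"turn": [0,-0.31,0],"gripper": 1}]'

```text
time_s: 8.5
tcp_pos: [0.5917, -0.1302, 0.1758]
orientation: [0.117, 2.676, -0.021]
wrist_force: [1.2, 4.6, -11.7]
opening: 0.0275
grip_force: 25.0
```

```bash
cat >> h.py <<'E'
def arc(qa,qb,ta,tb,n,off):
    qs=np.linspace(qa,qb,n+1); tl=np.linspace(ta,tb,n+1)
    P=[(fromC(knobC(q)+off)+tool(t).apply([0,0,env.tcp_to_grasp]),tool(t)) for q,t in zip(qs,tl)]
    for (p,a),(p2,b) in zip(P,P[1:]): print((a.inv().apply(p2-p)/.04).round(3),(np.degrees((a.inv()*b).as_rotvec())/5).round(3)[1])
E
python3 - <<'E'
from h import *
gstate()
E
```

```text
t 8.5 open 0.0275 F [  1.2   4.6 -11.7] q [-0.32  0.33  0.58  2.14 -0.77  0.34  2.36] g [ 0.5834 -0.1295  0.1926] gC [-0.077   0.0008  0.1926] doorq 0.509 rad 0.1981 tilt 26.5
```

Run:
```python
from h import *
arc(.509,.85,26.5,30,7,np.zeros(3)); print(); arc(.85,1.11,30,39,7,np.zeros(3))
```

```text
[-0.247  0.     0.021] -0.1
[-0.245 -0.     0.035] -0.1
[-0.243  0.     0.049] -0.1
[-0.239  0.     0.063] -0.1
[-0.235 -0.     0.076] -0.1
[-0.231  0.     0.089] -0.1
[-0.225  0.     0.102] -0.1

[-0.175 -0.     0.086] -0.257
[-0.169  0.     0.096] -0.257
[-0.163  0.     0.105] -0.257
[-0.157 -0.     0.114] -0.257
[-0.15  -0.     0.123] -0.257
[-0.142  0.     0.131] -0.257
[-0.134 -0.     0.138] -0.257
```

>>> apply_moves --steps '[{"linear": [-0.247,0,0.021],"turn": [0,-0.1,0],"gripper": 1},{"linear": [-0.245,0,0.035],"turn": [0,-0.1,0],"gripper": 1},{"linear": [-0.243,0,0.049],"turn": [0,-0.1,0],"gripper": 1},{"linear": [-0.24,0,0.063],"turn": [0,-0.1,0],"gripper": 1},{"linear": [-0.235,0,0.076],"turn": [0,-0.1,0],"gripper": 1},{"linear": [-0.23,0,0.089],"turn": [0,-0.1,0],"gripper": 1},{"linear": [-0.225,0,0.1],"turn": [0,-0.1,0],"gripper": 1}]'

```text
time_s: 9.2
tcp_pos: [0.6605, -0.1362, 0.1939]
orientation: [0.115, 2.611, -0.023]
wrist_force: [-2.8, 6.1, -0.1]
opening: 0.0272
grip_force: 25.0
```

Run:
```python
from h import *
gstate()
```

```text
t 9.2 open 0.0272 F [-2.8  6.1 -0.1] q [-0.27  0.4   0.54  2.02 -0.82  0.34  2.38] g [ 0.6511 -0.1354  0.2101] gC [-0.009   0.0008  0.2101] doorq 0.863 rad 0.2003 tilt 30.2
```

>>> apply_moves --steps '[{"linear": [-0.17,0,0.09],"turn": [0,-0.26,0],"gripper": 1},{"linear": [-0.168,0,0.096],"turn": [0,-0.26,0],"gripper": 1},{"linear": [-0.163,0,0.105],"turn": [0,-0.26,0],"gripper": 1},{"linear": [-0.157,0,0.114],"turn": [0,-0.26,0],"gripper": 1},{"linear": [-0.15,0,0.123],"turn": [0,-0.26,0],"gripper": 1},{"linear": [-0.142,0,0.131],"turn": [0,-0.26,0],"gripper": 1},{"linear": [-0.134,0,0.138],"turn": [0,-0.26,0],"gripper": 1},{"linear": [0,0,0],"turn": [0,0,0],"gripper": 1}]'

```text
time_s: 10.0
tcp_pos: [0.717, -0.144, 0.2003]
orientation: [0.115, 2.474, -0.033]
wrist_force: [0.2, -0.5, 0.4]
opening: 0.0131
grip_force: 0.0
```

Run:
```python
from h import *
gstate()
```

```text
t 10.0 open 0.0131 F [ 0.2 -0.5  0.4] q [-0.11  0.43  0.33  1.99 -1.2   0.19  2.76] g [ 0.7055 -0.1431  0.215 ] gC [ 0.0458 -0.0021  0.215 ] doorq 1.128 rad 0.21 tilt 38.0
```

Run:
```python
from h import *
T=cam("top");S=cam("side")
a=T[0]["image"][100:280,280:460];b=S[0]["image"][140:335,290:480]
cv2.imwrite("pics/k2.png",np.hstack([cv2.resize(a,(400,400),interpolation=cv2.INTER_CUBIC),cv2.resize(b,(390,400),interpolation=cv2.INTER_CUBIC)])[:,:,::-1])
```

```text
(no output)
```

View pics/k2.png

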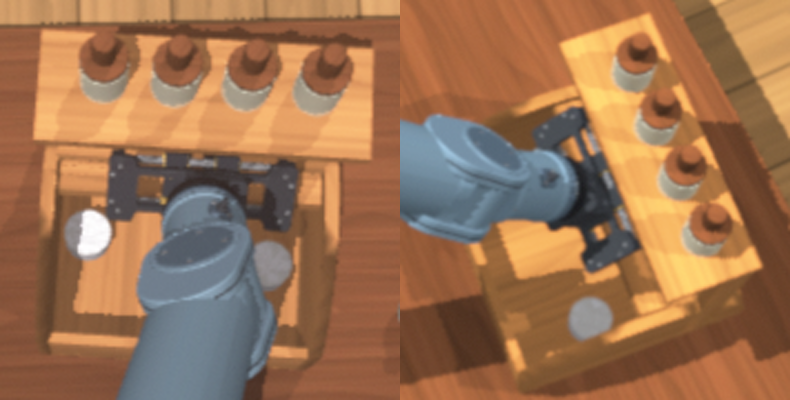

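The door is nearly open but the pads slipped off the knob. Next I'll measure the rail edge, seen at crop (85,190), to get the travel.

Run:
```python
from h import *
T=cam("top")
im=T[0]["image"]; print(im[160:212:1,312].tolist())
for v in (184,186,188): 
    for z in(.17,.18): p=plane(T,(315,v),z); print(v,z,toC(p).round(4))
gstate()
```

```text
[[230, 161, 101], [230, 160, 101], [226, 156, 99], [211, 143, 90], [156, 106, 68], [173, 117, 75], [227, 156, 99], [227, 156, 99], [223, 151, 97], [208, 140, 91], [180, 123, 79], [180, 123, 80], [212, 144, 91], [228, 159, 101], [225, 155, 98], [237, 168, 107], [234, 165, 104], [226, 154, 99], [210, 142, 90], [214, 144, 92], [218, 147, 94], [219, 148, 95], [220, 150, 95], [216, 146, 94], [207, 140, 90], [185, 126, 80], [164, 113, 73], [155, 107, 70], [133, 91, 61], [128, 88, 58], [128, 88, 59], [127, 87, 57], [127, 88, 57], [126, 87, 58], [125, 86, 57], [125, 85, 57], [127, 95, 76], [134, 119, 112], [137, 129, 126], [142, 135, 135], [146, 138, 140], [147, 140, 141], [141, 134, 134], [141, 134, 133], [138, 131, 130], [140, 132, 133], [140, 134, 134], [142, 136, 137], [143, 137, 138], [143, 137, 137], [142, 135, 136], [134, 129, 127]]
184 0.17 [0.0128 0.1255 0.17  ]
184 0.18 [0.0098 0.1251 0.18  ]
186 0.17 [0.0076 0.1252 0.17  ]
186 0.18 [0.0047 0.1247 0.18  ]
188 0.17 [0.0024 0.1248 0.17  ]
188 0.18 [-0.0005  0.1244  0.18  ]
t 10.15 open 0.0004 F [-0.6 -0.6 -0.3] q [-0.11  0.43  0.33  1.99 -1.2   0.19  2.76] g [ 0.7063 -0.1432  0.2166] gC [ 0.0467 -0.0021  0.2166] doorq 1.13 rad 0.2118 tilt 38.2
```

>>> apply_moves --steps '[{"linear": [0,0,0],"turn": [0,0,0],"gripper": 0},{"linear": [0,0,0],"turn": [0,0,0],"gripper": 0},{"linear": [0,0,0],"turn": [0,0,0],"gripper": 0},{"linear": [0,0,0],"turn": [0,0,0],"gripper": 0},{"linear": [0,0,0],"turn": [0,0,0],"gripper": 0},{"linear": [0,0,0],"turn": [0,0,0],"gripper": 0},{"linear": [0,0,-0.5],"turn": [0,0,0],"gripper": 0},{"linear": [0,0,-0.5],"turn": [0,0,0],"gripper": 0},{"linear": [0,0,-0.5],"turn": [0,0,0],"gripper": 0},{"linear": [0.5,0,-0.5],"turn": [0,0,0],"gripper": 0.5},{"linear": [0.5,0,0],"turn": [0,0.4,0],"gripper": 1},{"linear": [0.5,0,0],"turn": [0,0.4,0],"gripper": 1},{"linear": [0,0,0],"turn": [0,0.4,0],"gripper": 1},{"linear": [0,0,0],"turn": [0,0.4,0],"gripper": 1},{"linear": [0,0,0],"turn": [0,0,0],"gripper": 1}]'

```text
time_s: 11.65
tcp_pos: [0.621, -0.1338, 0.2269]
orientation: [0.117, 2.614, -0.025]
wrist_force: [-1.9, 0.3, -0.5]
opening: 0.0266
grip_force: 0.0
```

Run:
```python
from h import *
s,r,g=gstate(); print(toC(s["tcp_pos"]))
rt=tool(30); tgt=fromC([-.03,0,.200]); go(rt,tgt-rt.apply([0,0,env.tcp_to_grasp]))
```

```text
t 11.65 open 0.0266 F [-1.9  0.3 -0.5] q [-0.47  0.3   0.76  2.09 -0.77  0.4   2.35] g [ 0.6116 -0.133   0.2431] gC [-4.850e-02 -2.000e-04  2.431e-01] doorq 0.702 rad 0.2381 tilt 30.0
[-3.91692860e-02 -1.69336129e-04  2.26904411e-01]
turn/5deg [ 0.04  0.02 -0.03] lin/40mm in target frame [0.14 0.   0.7 ] world dp [ 0.0091 -0.0006 -0.0269]
```

>>> apply_moves --steps '[{"linear": [0.07,0,0.35],"turn": [0,0,0],"gripper": 1},{"linear": [0.07,0,0.35],"turn": [0,0,0],"gripper": 1},{"linear": [-0.26,0,0.15],"turn": [0,0,0],"gripper": 1},{"linear": [-0.26,0,0.15],"turn": [0,0,0],"gripper": 1},{"linear": [-0.17,0,0.1],"turn": [0,0,0],"gripper": 1},{"linear": [-0.17,0,0.1],"turn": [0,0,0],"gripper": 1}]'

```text
time_s: 12.25
tcp_pos: [0.6699, -0.1383, 0.1998]
orientation: [0.118, 2.614, -0.024]
wrist_force: [-0.2, 1.0, 0.5]
opening: 0.0006
grip_force: 0.0
```

Run:
```python
from h import *
s,r,g=gstate(); print(toC(s["tcp_pos"]))
```

```text
t 12.25 open 0.0006 F [-0.2  1.   0.5] q [-0.36  0.43  0.65  2.   -0.89  0.39  2.43] g [ 0.6605 -0.1375  0.216 ] gC [ 0.0005 -0.0005  0.216 ] doorq 0.91 rad 0.206 tilt 30.0
[ 0.00992703 -0.00040288  0.19977366]
```

Keep pushing, in small steps.

>>> apply_moves --steps '[{"linear": [-0.09,0,0.05],"turn": [0,0,0],"gripper": 1},{"linear": [-0.09,0,0.05],"turn": [0,0,0],"gripper": 1},{"linear": [0,0,0],"turn": [0,0,0],"gripper": 1}]'

```text
time_s: 12.55
tcp_pos: [0.6772, -0.1387, 0.1993]
orientation: [0.118, 2.615, -0.024]
wrist_force: [-0.2, -0.3, -0.6]
opening: 0.0005
grip_force: 0.0
```

>>> apply_moves --steps '[{"linear": [-0.06,0,0.035],"turn": [0,0,0],"gripper": 1},{"linear": [-0.06,0,0.035],"turn": [0,0,0],"gripper": 1},{"linear": [0,0,0],"turn": [0,0,0],"gripper": 1}]'

```text
time_s: 12.85
tcp_pos: [0.6826, -0.1393, 0.1993]
orientation: [0.118, 2.615, -0.023]
wrist_force: [-0.1, -0.1, 1.0]
opening: 0.0006
grip_force: 0.0
```

Run:
```python
from h import *
s,r,g=gstate(); print(toC(s["tcp_pos"]))
T=cam("top"); im=T[0]["image"].astype(int)
for x in(310,313,316): print(im[178:194,x,0])
```

```text
t 12.85 open 0.0006 F [-0.1 -0.1  1. ] q [-0.35  0.45  0.65  1.96 -0.89  0.41  2.42] g [ 0.6732 -0.1385  0.2154] gC [ 0.0133 -0.0004  0.2154] doorq 0.973 rad 0.2059 tilt 30.0
[ 0.02268572 -0.00030037  0.19926212]
[215 215 218 219 219 214 205 183 161 154 139 136 135 134 135 135]
[218 214 218 219 219 216 209 189 164 154 129 125 126 124 125 124]
[222 206 213 219 221 218 209 194 167 157 138 127 128 130 128 128]
```

>>> apply_moves --steps '[{"linear": [-0.06,0,0.035],"turn": [0,0,0],"gripper": 1},{"linear": [-0.06,0,0.035],"turn": [0,0,0],"gripper": 1},{"linear": [0,0,0],"turn": [0,0,0],"gripper": 1}]'

```text
time_s: 13.2
tcp_pos: [0.6883, -0.1398, 0.1992]
orientation: [0.118, 2.615, -0.023]
wrist_force: [1.0, -0.6, 0.2]
opening: -0.0
grip_force: 0.0
```

>>> apply_moves --steps '[{"linear": [-0.06,0,0.035],"turn": [0,0,0],"gripper": 1},{"linear": [0,0,0],"turn": [0,0,0],"gripper": 1}]'

```text
time_s: 13.4
tcp_pos: [0.6909, -0.14, 0.1992]
orientation: [0.118, 2.615, -0.023]
wrist_force: [-0.6, 0.3, 0.2]
opening: -0.0
grip_force: 0.0
```

Run:
```python
from h import *
s,r,g=gstate(); print(toC(s["tcp_pos"]))
T=cam("top"); im=T[0]["image"].astype(int)
for x in(310,313,316): print(im[178:194,x,0])
```

```text
t 13.4 open -0.0 F [-0.6  0.3  0.2] q [-0.35  0.46  0.65  1.94 -0.89  0.42  2.42] g [ 0.6816 -0.1393  0.2154] gC [ 0.0217 -0.0004  0.2154] doorq 1.013 rad 0.2065 tilt 30.0
[ 0.03107715 -0.00031442  0.19918728]
[216 215 217 219 219 215 204 183 161 153 138 136 135 136 135 134]
[219 213 216 218 220 216 209 191 166 156 130 127 124 125 124 125]
[222 205 213 219 221 218 209 194 165 157 138 129 128 127 129 128]
```

>>> apply_moves --steps '[{"linear": [-0.05,0,0.03],"turn": [0,0,0],"gripper": 1},{"linear": [0,0,0],"turn": [0,0,0],"gripper": 1}]'

```text
time_s: 13.65
tcp_pos: [0.6932, -0.1402, 0.1992]
orientation: [0.118, 2.615, -0.023]
wrist_force: [0.1, -0.4, 0.4]
opening: 0.0004
grip_force: 0.0
```

>>> apply_moves --steps '[{"linear": [-0.05,0,0.03],"turn": [0,0,0],"gripper": 1},{"linear": [0,0,0],"turn": [0,0,0],"gripper": 1}]'

```text
time_s: 13.85
tcp_pos: [0.6956, -0.1404, 0.1991]
orientation: [0.118, 2.615, -0.023]
wrist_force: [-0.5, 0.7, -0.7]
opening: 0.0008
grip_force: 0.0
```

Run:
```python
from h import *
s,r,g=gstate(); print(toC(s["tcp_pos"]))
T=cam("top"); im=T[0]["image"]
for x in(310,316): print(im[178:194,x,0])
S=cam("side");
a=im[150:220,300:440];b=S[0]["image"][170:270,370:450]
cv2.imwrite("pics/k3.png",np.hstack([cv2.resize(a,(480,240),interpolation=cv2.INTER_CUBIC),cv2.resize(b,(192,240),interpolation=cv2.INTER_CUBIC)])[:,:,::-1])
```

```text
t 13.85 open 0.0008 F [-0.5  0.7 -0.7] q [-0.34  0.47  0.65  1.93 -0.89  0.42  2.41] g [ 0.6862 -0.1397  0.2153] gC [ 0.0264 -0.0004  0.2153] doorq 1.035 rad 0.207 tilt 30.0
[ 0.03571555 -0.00030701  0.19913247]
[215 214 217 219 220 214 205 182 162 154 138 135 136 135 135 133]
[222 206 213 219 221 218 208 193 166 158 137 130 129 128 129 129]
```

View pics/k3.png

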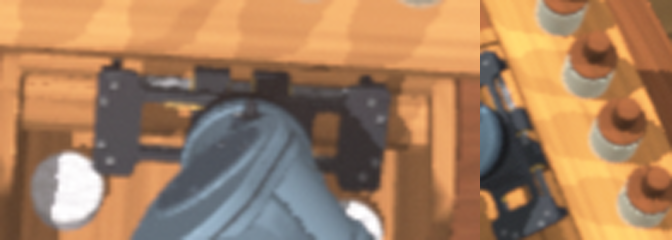

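The rail edge, seen at row 185, is only about 25–40 mm in front of the hood edge, but the tool hides the knob. I'll withdraw and check with masks on the way to the jars.

>>> apply_moves --steps '[{"linear": [0.43,0,-0.25],"turn": [0,0,0],"gripper": 1},{"linear": [0.43,0,-0.25],"turn": [0,0,0],"gripper": 1},{"linear": [0.43,0,-0.25],"turn": [0,0,0],"gripper": 1},{"linear": [0.43,0,-0.25],"turn": [0,0,0],"gripper": 1},{"linear": [-0.4,0,-0.7],"turn": [0,0.8,0],"gripper": 0},{"linear": [-0.4,0,-0.7],"turn": [0,0.8,0],"gripper": 0},{"linear": [-0.3,0,-0.7],"turn": [0,0.8,0],"gripper": 0},{"linear": [0,0,0],"turn": [0,0.8,0],"gripper": 0},{"linear": [0,0,0],"turn": [0,0.8,0],"gripper": 0},{"linear": [0,0,0],"turn": [0,0.8,0],"gripper": 0},{"linear": [0,0,0],"turn": [0,0.8,0],"gripper": 0},{"linear": [0,0,0],"turn": [0,0.4,0],"gripper": 0}]'

```text
time_s: 15.15
tcp_pos: [0.6191, -0.1339, 0.2938]
orientation: [-0.138, -3.137, -0.009]
wrist_force: [0.1, 0.4, -0.0]
opening: 0.0623
grip_force: 0.0
```

Run:
```python
from h import *
s,r,g=gstate()
j2=np.array([.4495,.276,.18]); go(tool(0),j2)
```

```text
t 15.15 open 0.0623 F [ 0.1  0.4 -0. ] q [-0.46  0.58  0.94  1.52 -0.48  1.29  2.02] g [ 0.6192 -0.134   0.3125] gC [-0.041  -0.0006  0.3125] doorq 0.773 rad 0.3053 tilt -0.1
turn/5deg [ 0.06 -0.02 -0.01] lin/40mm in target frame [5.12 9.84 3.31] world dp [-0.1696  0.4099 -0.1325]
```

>>> apply_moves --steps '[{"linear": [0.43,0.82,0.1],"turn": [0,0,0],"gripper": 0},{"linear": [0.43,0.82,0.1],"turn": [0,0,0],"gripper": 0},{"linear": [0.43,0.82,0.1],"turn": [0,0,0],"gripper": 0},{"linear": [0.43,0.82,0.2],"turn": [0,0,0],"gripper": 0},{"linear": [0.43,0.82,0.3],"turn": [0,0,0],"gripper": 0},{"linear": [0.43,0.82,0.3],"turn": [0,0,0],"gripper": 0},{"linear": [0.43,0.82,0.3],"turn": [0,0,0],"gripper": 0},{"linear": [0.43,0.82,0.3],"turn": [0,0,0],"gripper": 0},{"linear": [0.43,0.82,0.4],"turn": [0,0,0],"gripper": 0},{"linear": [0.43,0.82,0.4],"turn": [0,0,0],"gripper": 0},{"linear": [0.43,0.82,0.4],"turn": [0,0,0],"gripper": 0},{"linear": [0.43,0.82,0.4],"turn": [0,0,0],"gripper": 0},{"linear": [0,0,0],"turn": [0,0,0],"gripper": 0}]'

```text
time_s: 16.45
tcp_pos: [0.4442, 0.282, 0.1621]
orientation: [-0.126, -3.136, -0.009]
wrist_force: [-0.6, 0.1, -0.5]
opening: 0.088
grip_force: 0.0
```

Run:
```python
from h import *
s,r,g=gstate()
j2=np.array([.4495,.276,.089]); go(tool(0),j2)
T=cam("top");S=cam("side")
a=T[0]["image"][145:275,290:450];b=S[0]["image"][140:330,290:480]
cv2.imwrite("pics/k4.png",np.hstack([cv2.resize(a,(492,400),interpolation=cv2.INTER_CUBIC),cv2.resize(b,(300,400),interpolation=cv2.INTER_CUBIC)])[:,:,::-1])
```

```text
t 16.45 open 0.088 F [-0.6  0.1 -0.5] q [-1.32  0.53  0.9   1.94 -0.52  0.92  1.33] g [0.4443 0.2819 0.1808] gC [-0.2514  0.3985  0.1808] doorq -0.066 rad 0.3039 tilt -0.2
turn/5deg [ 0.06 -0.04  0.08] lin/40mm in target frame [-0.14 -0.14  2.3 ] world dp [ 0.0053 -0.006  -0.0918]
```

View pics/k4.png

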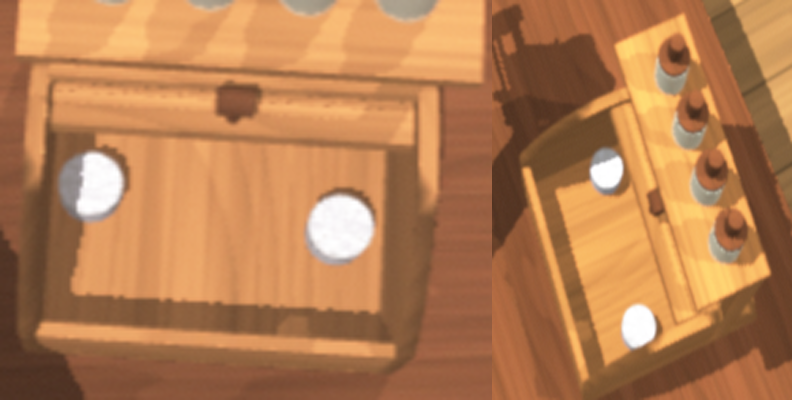

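The knob is at top (367.4,177.5) and side (393.8,236.9), with the tins at top (319.9,205.1) and (400.5,219.1). Triangulating.

Run:
```python
from h import *
T=cam("top");S=cam("side")
k,e=tri(T,(367.4,177.5),S,(393.8,236.9)); print(k,e,toC(k))
for p in((319.9,205.1),(400.5,219.1)): print(toC(plane(T,p,.048)),plane(T,p,.048))
for p in((290+(607-492)*.633,140+171*.475),(290+(639-492)*.633,140+327*.475)): print("side",toC(plane(S,p,.048)))
# apron top edges in top view: inner/outer at z=.098 ; rail edge
for p in((302.3,254),(418,261)): print("apron outer",toC(plane(T,p,.098)))
for p in((307,187.5),(424.5,192)): print("rail",toC(plane(T,p,.18)))
for p in((307,171),(425,177.5)): print("hood",toC(plane(T,p,.182)))
```

```text
[ 0.68274201 -0.14102347  0.21417495] 0.00201209176764418 [ 0.02300614 -0.00202606  0.21417495]
[-0.00978313  0.11320476  0.048     ] [ 0.66012055 -0.02337336  0.048     ]
[-0.03482199 -0.107265    0.048     ] [ 0.61596176 -0.24082189  0.048     ]
side [-0.00915629  0.11160079  0.048     ]
side [-0.03299053 -0.10754381  0.048     ]
apron outer [-0.15504362  0.14845335  0.098     ]
apron outer [-0.15402527 -0.14982068  0.098     ]
rail [-0.0004336   0.14427469  0.18      ]
rail [ 0.0065025  -0.14644475  0.18      ]
hood [0.04145763 0.1471801  0.182     ]
hood [ 0.04319608 -0.14619135  0.182     ]
```

>>> apply_moves --steps '[{"linear": [-0.14,-0.14,0.5],"turn": [0,0,0.08],"gripper": 0},{"linear": [0,0,0.6],"turn": [0,0,0],"gripper": 0},{"linear": [0,0,0.6],"turn": [0,0,0],"gripper": 0},{"linear": [0,0,0.5],"turn": [0,0,0],"gripper": 0},{"linear": [0,0,0.1],"turn": [0,0,0],"gripper": 0},{"linear": [0,0,0],"turn": [0,0,0],"gripper": 1},{"linear": [0,0,0],"turn": [0,0,0],"gripper": 1},{"linear": [0,0,0],"turn": [0,0,0],"gripper": 1},{"linear": [0,0,0],"turn": [0,0,0],"gripper": 1},{"linear": [0,0,0],"turn": [0,0,0],"gripper": 1},{"linear": [0,0,0],"turn": [0,0,0],"gripper": 1},{"linear": [0,0,0],"turn": [0,0,0],"gripper": 1},{"linear": [0,0,0],"turn": [0,0,0],"gripper": 1},{"linear": [0,0,0],"turn": [0,0,0],"gripper": 1}]' --squeeze 30

```text
time_s: 18.05
tcp_pos: [0.4532, 0.2714, 0.0724]
orientation: [0.151, 3.137, 0.009]
wrist_force: [0.1, 0.5, 0.9]
opening: 0.0182
grip_force: 0.0
```

```bash
sed -i 's/CC=np.array(\[.660,-.137,0\])/CC=np.array([.6525,-.1363,0])/' h.py
python3 - <<'E'
from h import *
s,r,g=gstate(); print(s["grip_force"])
E
```

```text
t 18.05 open 0.0182 F [0.1 0.5 0.9] q [-1.19  0.66  0.77  1.99 -0.67  0.76  1.46] g [0.4531 0.2713 0.0911] gC [-0.2341  0.3887  0.0911] doorq -0.33 rad 0.2478 tilt 0.1
0.0
```

Run:
```python
from h import *
T=cam("top");S=cam("side")
for C,z in((T,.12),(S,.12)):
    pass
s=env.read_state()
def proj(C,p): 
    c,K,M=C; return cv2.projectPoints(np.array([p],float)-c["position"],cv2.Rodrigues(M.T)[0],np.zeros(3),K,c["distortion"])[0].ravel()
print("tcp px",proj(T,s["tcp_pos"]),proj(S,s["tcp_pos"]))
a=T[0]["image"][220:330,130:290];b=S[0]["image"][80:200,200:300]
cv2.imwrite("pics/j1.png",np.hstack([cv2.resize(a,(480,330),interpolation=cv2.INTER_CUBIC),cv2.resize(b,(275,330),interpolation=cv2.INTER_CUBIC)])[:,:,::-1])
```

```text
tcp px [208.40734089 282.3939602 ] [254.66006507 159.40331353]
```

View pics/j1.png

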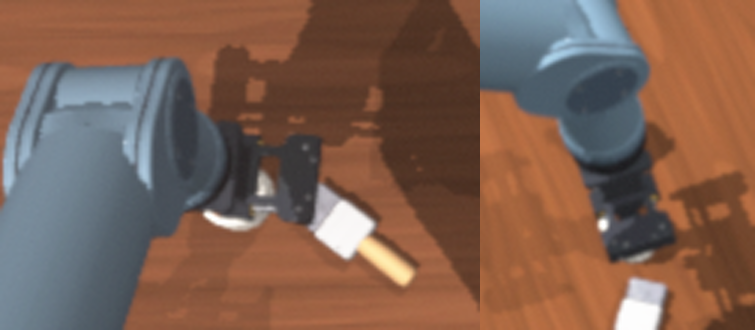

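The jar's white body is unmoved, with its lower edge at top row 296. The TCP projects within about 7 mm of the stem axis. I'll check whether the fingers are still closing.

Run:
```python
from h import *
s,r,g=gstate(); print(s["grip_force"],s["moment"])
T=cam("top");s,r,g=gstate(); print(s["grip_force"])
```

```text
t 18.15 open 0.0102 F [-0.2 -1.1  0. ] q [-1.19  0.66  0.77  1.99 -0.67  0.76  1.46] g [0.4532 0.2713 0.0911] gC [-0.2341  0.3887  0.0911] doorq -0.33 rad 0.2477 tilt 0.1
0.0 [ 0.04575303 -0.02291302 -0.00379244]
t 18.2 open 0.006 F [-0.2  0.7  0.1] q [-1.19  0.66  0.77  1.99 -0.67  0.76  1.46] g [0.4532 0.2713 0.091 ] gC [-0.2341  0.3887  0.091 ] doorq -0.33 rad 0.2477 tilt 0.1
0.0
```

```bash
cat >> h.py <<'E'
def proj(C,p):
    c,K,M=C; return cv2.projectPoints(np.array([p],float)-c["position"],cv2.Rodrigues(M.T)[0],np.zeros(3),K,c["distortion"])[0].ravel().round(1)
E
python3 - <<'E'
from h import *
T=cam("top");S=cam("side")
s,r,g=gstate(); print(s["orientation"],r.as_matrix().round(2))
for h in(.02,.064,.1,.15):
  for y in(-.093,-.05,0,.05,.093):
    p=s["tcp_pos"]+r.apply([0,y,-h]); print(h,y,proj(T,p),proj(S,p))
j=[.4495,.2765]; print("jar",[proj(T,j+[z]) for z in(0,.055,.102)],[proj(S,j+[z]) for z in(0,.055,.102)])
E
```

```text
t 18.3 open 0.0006 F [ 0.3  0.3 -0.2] q [-1.19  0.66  0.77  1.99 -0.67  0.76  1.46] g [0.4532 0.2713 0.0911] gC [-0.2341  0.3887  0.0911] doorq -0.33 rad 0.2477 tilt 0.1
[0.15077337 3.13714298 0.00938476] [[-1.    0.1   0.  ]
 [ 0.1   1.    0.01]
 [-0.    0.01 -1.  ]]
0.02 -0.093 [242.8 284.3] [263.5 185. ]
0.02 -0.05 [226.1 283.1] [259.  171.7]
0.02 0 [206.7 281.6] [253.9 156.6]
0.02 0.05 [187.4 280.2] [248.8 141.8]
0.02 0.093 [170.8 278.9] [244.6 129.2]
0.064 -0.093 [240.1 282.6] [261.9 179.2]
0.064 -0.05 [222.8 281.3] [257.3 165.7]
0.064 0 [202.8 279.8] [252.1 150.2]
0.064 0.05 [182.8 278.3] [246.9 135.1]
0.064 0.093 [165.7 277.1] [242.6 122.3]
0.1 -0.093 [237.7 281.1] [260.5 174.2]
0.1 -0.05 [220.  279.8] [255.8 160.5]
0.1 0 [199.4 278.2] [250.5 144.8]
0.1 0.05 [178.9 276.7] [245.3 129.4]
0.1 0.093 [161.2 275.4] [240.9 116.4]
0.15 -0.093 [234.2 278.9] [258.5 167. ]
0.15 -0.05 [215.8 277.5] [253.7 152.9]
0.15 0 [194.4 275.9] [248.3 136.8]
0.15 0.05 [173.  274.3] [242.9 121.1]
0.15 0.093 [154.6 273. ] [238.4 107.8]
jar [array([212.4, 286.5]), array([207.9, 284.5]), array([203.8, 282.7])] [array([255.7, 168.3]), array([253.5, 160.9]), array([251.6, 154.2])]
```

The fingers are shut with nothing between them, although the image positions agree. I'll raise the tool and probe gently down on the stem with the fingers closed to find the offset.

>>> apply_moves --steps '[{"linear": [0,0,-0.6],"turn": [0,0,0],"gripper": 1},{"linear": [0,0,-0.6],"turn": [0,0,0],"gripper": 1},{"linear": [0.1,0.12,0],"turn": [0.06,0,0],"gripper": 1},{"linear": [0,0,0.1],"turn": [0,0,0],"gripper": 1},{"linear": [0,0,0.1],"turn": [0,0,0],"gripper": 1}]'

```text
time_s: 18.8
tcp_pos: [0.4488, 0.2765, 0.1113]
orientation: [-0.149, -3.138, -0.0]
wrist_force: [0.2, -0.3, 0.2]
opening: 0.0005
grip_force: 0.0
```

>>> apply_moves --steps '[{"linear": [0,0,0.1],"turn": [0,0,0],"gripper": 1},{"linear": [0,0,0.1],"turn": [0,0,0],"gripper": 1}]'

```text
time_s: 19.0
tcp_pos: [0.4492, 0.2758, 0.1033]
orientation: [-0.151, -3.138, 0.0]
wrist_force: [0.2, -0.1, -0.1]
opening: 0.0009
grip_force: 0.0
```

Run:
```python
from h import *
s,r,g=gstate(); print(s["tcp_pos"])
```

```text
t 19.0 open 0.0009 F [ 0.2 -0.1 -0.1] q [-1.25  0.61  0.82  1.98 -0.62  0.82  1.4 ] g [0.4492 0.2758 0.122 ] gC [-0.2384  0.3928  0.122 ] doorq -0.224 rad 0.2634 tilt -0.0
[0.44922902 0.27580303 0.10330828]
```

>>> apply_moves --steps '[{"linear": [0,0,0.08],"turn": [0,0,0],"gripper": 1},{"linear": [0,0,0.08],"turn": [0,0,0],"gripper": 1}]'

```text
time_s: 19.2
tcp_pos: [0.4496, 0.2761, 0.0975]
orientation: [0.151, 3.138, 0.001]
wrist_force: [1.0, 1.1, -0.1]
opening: 0.0003
grip_force: 0.0
```

>>> apply_moves --steps '[{"linear": [0,0,0.08],"turn": [0,0,0],"gripper": 1},{"linear": [0,0,0.08],"turn": [0,0,0],"gripper": 1}]'

```text
time_s: 19.4
tcp_pos: [0.4497, 0.2763, 0.0913]
orientation: [0.151, 3.137, 0.001]
wrist_force: [0.3, 0.3, 0.1]
opening: 0.0005
grip_force: 0.0
```

>>> apply_moves --steps '[{"linear": [0,0,0.08],"turn": [0,0,0],"gripper": 1},{"linear": [0,0,0.08],"turn": [0,0,0],"gripper": 1}]'

```text
time_s: 19.6
tcp_pos: [0.4497, 0.2764, 0.085]
orientation: [0.151, 3.137, 0.001]
wrist_force: [0.6, 0.2, -0.9]
opening: 0.0003
grip_force: 0.0
```

>>> apply_moves --steps '[{"linear": [0,0,0.08],"turn": [0,0,0],"gripper": 1},{"linear": [0,0,0.08],"turn": [0,0,0],"gripper": 1}]'

```text
time_s: 19.8
tcp_pos: [0.4497, 0.2764, 0.0786]
orientation: [0.151, 3.137, 0.001]
wrist_force: [-0.6, 0.1, -0.3]
opening: 0.0007
grip_force: 0.0
```

>>> apply_moves --steps '[{"linear": [0,0,0.08],"turn": [0,0,0],"gripper": 1},{"linear": [0,0,0.08],"turn": [0,0,0],"gripper": 1}]'

```text
time_s: 20.0
tcp_pos: [0.4496, 0.2764, 0.0722]
orientation: [0.151, 3.137, 0.001]
wrist_force: [0.3, 0.3, 0.1]
opening: 0.0006
grip_force: 0.0
```

>>> apply_moves --steps '[{"linear": [0,0,0.06],"turn": [0,0,0],"gripper": 1},{"linear": [0,0,0.06],"turn": [0,0,0],"gripper": 1}]'

```text
time_s: 20.2
tcp_pos: [0.4507, 0.2767, 0.0698]
orientation: [0.152, 3.137, 0.005]
wrist_force: [-12.6, -4.0, 54.1]
opening: 0.0004
grip_force: 26.5
```

Contact came at a reported TCP of about 0.0715, where the stem top (0.102) should be. So the real fingertips sit about 30 mm behind the reported TCP, which also explains the weak knob grip. I'll allow for this and regrasp.

>>> apply_moves --steps '[{"linear": [0,0,-0.4],"turn": [0,0,0],"gripper": 1},{"linear": [0,0,-0.3],"turn": [0,0,0],"gripper": 0},{"linear": [0,0,0],"turn": [0,0,0],"gripper": 0},{"linear": [0,0,0],"turn": [0,0,0],"gripper": 0},{"linear": [0,0,0],"turn": [0,0,0],"gripper": 0},{"linear": [0,0,0],"turn": [0,0,0],"gripper": 0},{"linear": [0,0,0],"turn": [0,0,0],"gripper": 0},{"linear": [0,0,0],"turn": [0,0,0],"gripper": 0},{"linear": [0,0,0],"turn": [0,0,0],"gripper": 0}]'

```text
time_s: 21.1
tcp_pos: [0.4496, 0.2763, 0.0955]
orientation: [0.151, 3.137, 0.001]
wrist_force: [0.4, 0.3, -0.1]
opening: 0.0623
grip_force: 0.0
```

```bash
sed -i 's/env.tcp_to_grasp/G/g; 1a G=.049' h.py
python3 - <<'E'
from h import *
s,r,g=gstate(); go(tool(0),[.4497,.2764,.089])
T=cam("top"); im=T[0]["image"]
# white jar blob
m=((im.min(2)>150)).astype(np.uint8); m[:250]=0;m[310:]=0;m[:,:140]=0;m[:,240:]=0
n,l,st,ce=cv2.connectedComponentsWithStats(m); print([ (st[i].tolist(),ce[i].round(1)) for i in range(1,n) if st[i,4]>10])
E
```

```text
t 21.1 open 0.0623 F [ 0.4  0.3 -0.1] q [-1.24  0.63  0.81  1.98 -0.63  0.8   1.41] g [0.4496 0.2763 0.1445] gC [-0.2381  0.3933  0.1445] doorq -0.149 rad 0.2734 tilt 0.0
turn/5deg [ 0.01  0.01 -0.1 ] lin/40mm in target frame [-0.    0.    1.39] world dp [ 0.0001  0.0001 -0.0555]
[([169, 268, 4, 15, 35], array([170.7, 275.2])), ([231, 282, 9, 20, 130], array([235.8, 291. ])), ([199, 291, 15, 6, 39], array([205. , 293.5]))]
```

>>> apply_moves --steps '[{"linear": [0,0,0.4],"turn": [0,0,0],"gripper": 0},{"linear": [0,0,0.4],"turn": [0,0,0],"gripper": 0},{"linear": [0,0,0.4],"turn": [0,0,0],"gripper": 0},{"linear": [0,0,0.18],"turn": [0,0,0],"gripper": 0.5},{"linear": [0,0,0],"turn": [0,0,0],"gripper": 1},{"linear": [0,0,0],"turn": [0,0,0],"gripper": 1},{"linear": [0,0,0],"turn": [0,0,0],"gripper": 1},{"linear": [0,0,0],"turn": [0,0,0],"gripper": 1},{"linear": [0,0,0],"turn": [0,0,0],"gripper": 1},{"linear": [0,0,0],"turn": [0,0,0],"gripper": 1},{"linear": [0,0,0],"turn": [0,0,0],"gripper": 1},{"linear": [0,0,0],"turn": [0,0,0],"gripper": 1},{"linear": [0,0,0],"turn": [0,0,0],"gripper": 1}]' --squeeze 35

```text
time_s: 22.45
tcp_pos: [0.4501, 0.2775, 0.0407]
orientation: [0.15, 3.137, 0.004]
wrist_force: [1.4, 3.6, 2.8]
opening: 0.0232
grip_force: 34.7
```

Run:
```python
from h import *
s,r,g=gstate(); print(s["grip_force"],s["tcp_pos"])
```

```text
t 22.45 open 0.0232 F [1.4 3.6 2.8] q [-1.17  0.71  0.72  2.   -0.72  0.71  1.48] g [0.45   0.2774 0.0897] gC [-0.2378  0.3945  0.0897] doorq -0.339 rad 0.2508 tilt 0.1
34.73835898563266 [0.45008022 0.27752985 0.04073331]
```

Gripped. Lift it and weigh.

>>> apply_moves --steps '[{"linear": [0,0,-0.3],"turn": [0,0,0],"gripper": 1},{"linear": [0,0,-0.4],"turn": [0,0,0],"gripper": 1},{"linear": [0,0,-0.4],"turn": [0,0,0],"gripper": 1},{"linear": [0,0,-0.2],"turn": [0,0,0],"gripper": 1},{"linear": [0,0,0],"turn": [0,0,0],"gripper": 1},{"linear": [0,0,0],"turn": [0,0,0],"gripper": 1},{"linear": [0,0,0],"turn": [0,0,0],"gripper": 1},{"linear": [0,0,0],"turn": [0,0,0],"gripper": 1}]'

```text
time_s: 23.25
tcp_pos: [0.4493, 0.2761, 0.0919]
orientation: [-0.151, -3.138, -0.0]
wrist_force: [0.2, 0.7, -6.3]
opening: 0.0226
grip_force: 34.6
```

>>> apply_moves --steps '[{"linear": [0,0,0],"turn": [0,0,0],"gripper": 1},{"linear": [0,0,0],"turn": [0,0,0],"gripper": 1}]'

```text
time_s: 23.45
tcp_pos: [0.4496, 0.2762, 0.0922]
orientation: [0.151, 3.138, 0.001]
wrist_force: [0.2, -1.2, -6.2]
opening: 0.0231
grip_force: 34.6
```

Run:
```python
from h import *
for i in range(3):
    env.capture("top"); s=env.read_state(); print(s["wrist_force"],s["tcp_pos"],s["opening"],s["qpos"].round(2))
```

```text
[-0.49586288  0.57971476 -6.96934849] [0.44961548 0.27624878 0.09224492] 0.022791649224902073 [-1.23  0.63  0.8   1.98 -0.64  0.8   1.41]
[ 0.44800504 -0.63227201 -4.87701589] [0.4496151  0.27628684 0.09227736] 0.023012192880216373 [-1.23  0.63  0.8   1.98 -0.64  0.8   1.41]
[-0.12703163  0.26423981 -6.6927022 ] [0.44963018 0.27626277 0.09231683] 0.023287912074758655 [-1.23  0.63  0.8   1.98 -0.64  0.8   1.41]
```

This jar is about 6.2 N (0.63 kg), so it is the heavy one. I'll set it back down and lift the other to confirm.

>>> apply_moves --steps '[{"linear": [0,0,0.4],"turn": [0,0,0],"gripper": 1},{"linear": [0,0,0.4],"turn": [0,0,0],"gripper": 1},{"linear": [0,0,0.3],"turn": [0,0,0],"gripper": 1},{"linear": [0,0,0.13],"turn": [0,0,0],"gripper": 1},{"linear": [0,0,0.05],"turn": [0,0,0],"gripper": 1},{"linear": [0,0,0],"turn": [0,0,0],"gripper": 1}]'

```text
time_s: 24.2
tcp_pos: [0.45, 0.2762, 0.0412]
orientation: [0.151, 3.137, 0.001]
wrist_force: [-0.2, -0.2, -6.6]
opening: 0.0232
grip_force: 34.6
```

Run:
```python
from h import *
s,r,g=gstate(); print(s["tcp_pos"])
```

```text
t 24.2 open 0.0232 F [-0.2 -0.2 -6.6] q [-1.17  0.71  0.72  2.   -0.72  0.71  1.48] g [0.4499 0.2762 0.0902] gC [-0.2378  0.3932  0.0902] doorq -0.338 rad 0.2509 tilt 0.0
[0.4499587  0.27618844 0.04115928]
```

>>> apply_moves --steps '[{"linear": [0,0,0.03],"turn": [0,0,0],"gripper": 1},{"linear": [0,0,0],"turn": [0,0,0],"gripper": 1}]'

```text
time_s: 24.4
tcp_pos: [0.4504, 0.2767, 0.0406]
orientation: [0.151, 3.136, 0.003]
wrist_force: [-0.7, 0.2, -0.9]
opening: 0.0229
grip_force: 34.5
```

>>> apply_moves --steps '[{"linear": [0,0,0.015],"turn": [0,0,0],"gripper": 1},{"linear": [0,0,0],"turn": [0,0,0],"gripper": 1}]'

```text
time_s: 24.6
tcp_pos: [0.4507, 0.277, 0.0405]
orientation: [0.151, 3.136, 0.004]
wrist_force: [-0.7, -0.0, 6.4]
opening: 0.0232
grip_force: 34.5
```

>>> apply_moves --steps '[{"linear": [0,0,0],"turn": [0,0,0],"gripper": 0.2},{"linear": [0,0,0],"turn": [0,0,0],"gripper": 0.2},{"linear": [0,0,0],"turn": [0,0,0],"gripper": 0.2},{"linear": [0,0,0],"turn": [0,0,0],"gripper": 0.2},{"linear": [0,0,0],"turn": [0,0,0],"gripper": 0.2},{"linear": [0,0,-0.6],"turn": [0,0,0],"gripper": 0.1},{"linear": [0,0,-0.8],"turn": [0,0,0],"gripper": 0.1},{"linear": [0,0,-0.2],"turn": [0,0,0],"gripper": 0},{"linear": [-0.1,0.75,0],"turn": [0,0,0],"gripper": 0},{"linear": [-0.1,0.75,0],"turn": [0,0,0],"gripper": 0},{"linear": [-0.1,0.75,0],"turn": [0,0,0],"gripper": 0},{"linear": [-0.13,0.68,0],"turn": [0,0,0],"gripper": 0},{"linear": [0,0,0],"turn": [0,0,0],"gripper": 0}]'

```text
time_s: 25.9
tcp_pos: [0.4776, 0.3957, 0.1026]
orientation: [0.143, 3.138, 0.004]
wrist_force: [0.3, 0.3, -0.0]
opening: 0.0879
grip_force: 0.0
```

Run:
```python
from h import *
s,r,g=gstate(); go(R.from_rotvec([.151,3.137,0]),[.479,.392,.0897])
```

```text
t 25.9 open 0.0879 F [ 0.3  0.3 -0. ] q [-1.3   0.75  0.79  1.73 -0.65  0.94  1.24] g [0.4775 0.3955 0.1516] gC [-0.2206  0.5146  0.1516] doorq -0.093 rad 0.2621 tilt 0.1
turn/5deg [ 0.03 -0.    0.06] lin/40mm in target frame [-0.04 -0.09  1.55] world dp [ 0.0015 -0.0037 -0.0619]
```

>>> apply_moves --steps '[{"linear": [-0.04,-0.09,0.4],"turn": [0,0,0.06],"gripper": 0},{"linear": [0,0,0.5],"turn": [0,0,0],"gripper": 0},{"linear": [0,0,0.5],"turn": [0,0,0],"gripper": 0.3},{"linear": [0,0,0.15],"turn": [0,0,0],"gripper": 0.5},{"linear": [0,0,0],"turn": [0,0,0],"gripper": 1},{"linear": [0,0,0],"turn": [0,0,0],"gripper": 1},{"linear": [0,0,0],"turn": [0,0,0],"gripper": 1},{"linear": [0,0,0],"turn": [0,0,0],"gripper": 1},{"linear": [0,0,0],"turn": [0,0,0],"gripper": 1},{"linear": [0,0,0],"turn": [0,0,0],"gripper": 1},{"linear": [0,0,0],"turn": [0,0,0],"gripper": 1},{"linear": [0,0,0],"turn": [0,0,0],"gripper": 1}]'

```text
time_s: 27.1
tcp_pos: [0.4794, 0.388, 0.0417]
orientation: [0.159, 3.137, 0.002]
wrist_force: [0.7, 1.2, 2.5]
opening: 0.0233
grip_force: 33.7
```

>>> apply_moves --steps '[{"linear": [0,0,-0.3],"turn": [0,0,0],"gripper": 1},{"linear": [0,0,-0.4],"turn": [0,0,0],"gripper": 1},{"linear": [0,0,-0.4],"turn": [0,0,0],"gripper": 1},{"linear": [0,0,-0.2],"turn": [0,0,0],"gripper": 1},{"linear": [0,0,0],"turn": [0,0,0],"gripper": 1},{"linear": [0,0,0],"turn": [0,0,0],"gripper": 1},{"linear": [0,0,0],"turn": [0,0,0],"gripper": 1}]'

```text
time_s: 27.8
tcp_pos: [0.4787, 0.3875, 0.0929]
orientation: [-0.159, -3.137, -0.0]
wrist_force: [1.0, -0.8, -3.4]
opening: 0.0236
grip_force: 33.7
```

>>> apply_moves --steps '[{"linear": [0,0,0],"turn": [0,0,0],"gripper": 1},{"linear": [0,0,0],"turn": [0,0,0],"gripper": 1}]'

```text
time_s: 28.0
tcp_pos: [0.479, 0.3874, 0.0931]
orientation: [0.159, 3.138, 0.0]
wrist_force: [0.9, 0.7, -2.3]
opening: 0.0232
grip_force: 33.7
```

Run:
```python
from h import *
for i in range(2):
    env.capture("top"); s=env.read_state(); print(s["wrist_force"],s["tcp_pos"],s["opening"])
gstate()
```

```text
[-0.38786907 -0.43668776 -3.11522951] [0.47908381 0.38742382 0.09311601] 0.023201434364447424
[ 0.42170882  0.51337924 -2.68862239] [0.47917414 0.38746731 0.09322807] 0.023516955918685693
t 28.1 open 0.0235 F [ 0.4  0.5 -2.7] q [-1.28  0.76  0.79  1.75 -0.66  0.92  1.25] g [0.4792 0.3874 0.1422] gC [-0.2183  0.5066  0.1422] doorq -0.118 rad 0.2553 tilt 0.0
```

About 2.9 N, so this is the light jar. Put it back.

>>> apply_moves --steps '[{"linear": [0,0,0.4],"turn": [0,0,0],"gripper": 1},{"linear": [0,0,0.4],"turn": [0,0,0],"gripper": 1},{"linear": [0,0,0.3],"turn": [0,0,0],"gripper": 1},{"linear": [0,0,0.13],"turn": [0,0,0],"gripper": 1},{"linear": [0,0,0.05],"turn": [0,0,0],"gripper": 1},{"linear": [0,0,0],"turn": [0,0,0],"gripper": 1}]'

```text
time_s: 28.7
tcp_pos: [0.4795, 0.3875, 0.0422]
orientation: [0.159, 3.137, 0.001]
wrist_force: [0.3, -0.7, -2.8]
opening: 0.0235
grip_force: 33.8
```

>>> apply_moves --steps '[{"linear": [0,0,0.02],"turn": [0,0,0],"gripper": 1},{"linear": [0,0,0],"turn": [0,0,0],"gripper": 1}]'

```text
time_s: 28.9
tcp_pos: [0.4794, 0.3879, 0.0418]
orientation: [0.159, 3.137, 0.002]
wrist_force: [-1.0, 0.8, -2.2]
opening: 0.0231
grip_force: 33.8
```

>>> apply_moves --steps '[{"linear": [0,0,0.02],"turn": [0,0,0],"gripper": 1},{"linear": [0,0,0],"turn": [0,0,0],"gripper": 1}]'

```text
time_s: 29.1
tcp_pos: [0.4798, 0.3882, 0.0415]
orientation: [0.159, 3.136, 0.003]
wrist_force: [-0.3, 0.4, 3.1]
opening: 0.0236
grip_force: 33.6
```

>>> apply_moves --steps '[{"linear": [0,0,0],"turn": [0,0,0],"gripper": 0.2},{"linear": [0,0,0],"turn": [0,0,0],"gripper": 0.2},{"linear": [0,0,0],"turn": [0,0,0],"gripper": 0.2},{"linear": [0,0,0],"turn": [0,0,0],"gripper": 0.2},{"linear": [0,0,0],"turn": [0,0,0],"gripper": 0.2},{"linear": [0,0,-0.6],"turn": [0,0,0],"gripper": 0.1},{"linear": [0,0,-0.8],"turn": [0,0,0],"gripper": 0.1},{"linear": [0,0,-0.2],"turn": [0,0,0],"gripper": 0},{"linear": [0.1,-0.75,0],"turn": [0,0,0],"gripper": 0},{"linear": [0.1,-0.75,0],"turn": [0,0,0],"gripper": 0},{"linear": [0.1,-0.75,0],"turn": [0,0,0],"gripper": 0},{"linear": [0.13,-0.5,0],"turn": [0,0,0],"gripper": 0},{"linear": [0,0,0],"turn": [0,0,0],"gripper": 0}]'

```text
time_s: 30.4
tcp_pos: [0.4499, 0.2767, 0.1043]
orientation: [-0.165, -3.136, 0.001]
wrist_force: [0.7, 0.3, 0.3]
opening: 0.0882
grip_force: 0.0
```

Run:
```python
from h import *
s,r,g=gstate(); go(R.from_rotvec([.151,3.137,0]),[.4505,.2768,.0897])
```

```text
t 30.4 open 0.0882 F [0.7 0.3 0.3] q [-1.25  0.62  0.83  1.97 -0.62  0.82  1.39] g [0.45   0.2768 0.1533] gC [-0.2377  0.3938  0.1533] doorq -0.121 rad 0.2776 tilt -0.1
turn/5deg [-0.01 -0.02 -0.1 ] lin/40mm in target frame [-0.01  0.    1.59] world dp [ 0.0006  0.0001 -0.0636]
```

>>> apply_moves --steps '[{"linear": [0,0,0.5],"turn": [0,0,0],"gripper": 0},{"linear": [0,0,0.5],"turn": [0,0,0],"gripper": 0},{"linear": [0,0,0.45],"turn": [0,0,0],"gripper": 0.3},{"linear": [0,0,0.14],"turn": [0,0,0],"gripper": 0.5},{"linear": [0,0,0],"turn": [0,0,0],"gripper": 1},{"linear": [0,0,0],"turn": [0,0,0],"gripper": 1},{"linear": [0,0,0],"turn": [0,0,0],"gripper": 1},{"linear": [0,0,0],"turn": [0,0,0],"gripper": 1},{"linear": [0,0,0],"turn": [0,0,0],"gripper": 1},{"linear": [0,0,0],"turn": [0,0,0],"gripper": 1},{"linear": [0,0,0],"turn": [0,0,0],"gripper": 1},{"linear": [0,0,0],"turn": [0,0,0],"gripper": 1}]'

```text
time_s: 31.6
tcp_pos: [0.4511, 0.2796, 0.0412]
orientation: [0.159, 3.137, 0.001]
wrist_force: [-0.7, -1.8, 2.1]
opening: 0.0233
grip_force: 35.0
```

>>> apply_moves --steps '[{"linear": [0,0,-0.3],"turn": [0,0,0],"gripper": 1},{"linear": [0,0,-0.5],"turn": [0,0,0],"gripper": 1},{"linear": [0,0,-0.7],"turn": [0,0,0],"gripper": 1},{"linear": [0,0,-0.8],"turn": [0,0,0],"gripper": 1},{"linear": [0,0,-0.8],"turn": [0,0,0],"gripper": 1},{"linear": [0,0,-0.8],"turn": [0,0,0],"gripper": 1},{"linear": [0,0,-0.8],"turn": [0,0,0],"gripper": 1},{"linear": [0,0,-0.6],"turn": [0,0,0],"gripper": 1},{"linear": [0,0,-0.3],"turn": [0,0,0],"gripper": 1},{"linear": [0,0,0],"turn": [0,0,0],"gripper": 1}]'

```text
time_s: 32.6
tcp_pos: [0.4511, 0.2801, 0.2659]
orientation: [0.159, 3.136, 0.004]
wrist_force: [-0.6, -0.6, -6.5]
opening: 0.0229
grip_force: 35.0
```

Run:
```python
from h import *
s,r,g=gstate(); print(s["grip_force"],s["tcp_pos"])
t=fromC([-.055,0,0]); print(t); go(tool(0),[t[0],t[1],g[2]])
```

```text
t 32.6 open 0.0229 F [-0.6 -0.6 -6.5] q [-1.43  0.41  1.04  1.83 -0.39  1.12  1.21] g [0.451  0.2799 0.3149] gC [-0.237   0.3971  0.3149] doorq 0.247 rad 0.3862 tilt 0.1
34.9920548312366 [0.45108588 0.28006017 0.26592144]
[ 0.59770929 -0.13150643  0.        ]
turn/5deg [ 0.03  0.01 -0.16] lin/40mm in target frame [-4.55 -9.93  0.  ] world dp [ 0.1466 -0.4116 -0.    ]
```

>>> apply_moves --steps '[{"linear": [-0.15,-0.3,0],"turn": [0,0,-0.08],"gripper": 1},{"linear": [-0.25,-0.55,0],"turn": [0,0,-0.08],"gripper": 1},{"linear": [-0.35,-0.75,0],"turn": [0,0,0],"gripper": 1},{"linear": [-0.35,-0.8,0],"turn": [0,0,0],"gripper": 1},{"linear": [-0.35,-0.8,0],"turn": [0,0,0],"gripper": 1},{"linear": [-0.35,-0.8,0],"turn": [0,0,0],"gripper": 1},{"linear": [-0.35,-0.8,0],"turn": [0,0,0],"gripper": 1},{"linear": [-0.35,-0.8,0],"turn": [0,0,0],"gripper": 1},{"linear": [-0.35,-0.8,0],"turn": [0,0,0],"gripper": 1},{"linear": [-0.35,-0.8,0],"turn": [0,0,0],"gripper": 1},{"linear": [-0.35,-0.8,0],"turn": [0,0,0],"gripper": 1},{"linear": [-0.35,-0.75,0],"turn": [0,0,0],"gripper": 1},{"linear": [-0.35,-0.6,0],"turn": [0,0,0],"gripper": 1},{"linear": [-0.2,-0.38,0],"turn": [0,0,0],"gripper": 1},{"linear": [-0.1,0,0],"turn": [0,0,0],"gripper": 1},{"linear": [0,0,0],"turn": [0,0,0],"gripper": 1}]'

```text
time_s: 34.2
tcp_pos: [0.5972, -0.1243, 0.2632]
orientation: [-0.139, -3.136, -0.002]
wrist_force: [-0.3, 1.8, -6.1]
opening: 0.023
grip_force: 35.0
```

Run:
```python
from h import *
s,r,g=gstate()
t=fromC([-.055,0,0]); go(tool(0),[t[0],t[1],.012+.0897+.012])
```

```text
t 34.2 open 0.023 F [-0.3  1.8 -6.1] q [-0.5   0.57  0.95  1.62 -0.49  1.21  2.03] g [ 0.5973 -0.1244  0.3122] gC [-0.0561  0.0071  0.3122] doorq 0.724 rad 0.3073 tilt -0.1
turn/5deg [ 0.01 -0.02 -0.01] lin/40mm in target frame [-0.03 -0.18  4.96] world dp [ 0.0005 -0.0072 -0.1985]
```

>>> apply_moves --steps '[{"linear": [-0.03,-0.18,0.3],"turn": [0,0,0],"gripper": 1},{"linear": [0,0,0.5],"turn": [0,0,0],"gripper": 1},{"linear": [0,0,0.6],"turn": [0,0,0],"gripper": 1},{"linear": [0,0,0.6],"turn": [0,0,0],"gripper": 1},{"linear": [0,0,0.6],"turn": [0,0,0],"gripper": 1},{"linear": [0,0,0.6],"turn": [0,0,0],"gripper": 1},{"linear": [0,0,0.6],"turn": [0,0,0],"gripper": 1},{"linear": [0,0,0.5],"turn": [0,0,0],"gripper": 1},{"linear": [0,0,0.4],"turn": [0,0,0],"gripper": 1},{"linear": [0,0,0.2],"turn": [0,0,0],"gripper": 1},{"linear": [0,0,0],"turn": [0,0,0],"gripper": 1}]'

```text
time_s: 35.3
tcp_pos: [0.5978, -0.1306, 0.0676]
orientation: [-0.136, -3.137, -0.002]
wrist_force: [-0.2, 1.0, -6.7]
opening: 0.023
grip_force: 35.0
```

>>> apply_moves --steps '[{"linear": [0,0,0.1],"turn": [0,0,0],"gripper": 1},{"linear": [0,0,0.06],"turn": [0,0,0],"gripper": 1},{"linear": [0,0,0],"turn": [0,0,0],"gripper": 1}]'

```text
time_s: 35.6
tcp_pos: [0.5989, -0.131, 0.0626]
orientation: [0.137, 3.137, 0.001]
wrist_force: [-0.3, -0.2, -5.8]
opening: 0.023
grip_force: 35.0
```

Run:
```python
from h import *
s,r,g=gstate()
t=fromC([-.055,0,0]); go(tool(0),[t[0],t[1],.012+.0897])
```

```text
t 35.6 open 0.023 F [-0.3 -0.2 -5.8] q [-0.37  0.79  0.75  1.77 -0.7   0.87  2.19] g [ 0.5988 -0.131   0.1116] gC [-0.0539  0.0006  0.1116] doorq 0.42 rad 0.1151 tilt 0.1
turn/5deg [0.01 0.01 0.  ] lin/40mm in target frame [ 0.03 -0.01  0.25] world dp [-0.0012 -0.0005 -0.0099]
```

>>> apply_moves --steps '[{"linear": [0,0,0.1],"turn": [0,0,0],"gripper": 1},{"linear": [0,0,0.08],"turn": [0,0,0],"gripper": 1},{"linear": [0,0,0],"turn": [0,0,0],"gripper": 1}]'

```text
time_s: 35.9
tcp_pos: [0.5983, -0.1308, 0.0547]
orientation: [-0.137, -3.138, -0.002]
wrist_force: [0.8, -0.7, -6.6]
opening: 0.0228
grip_force: 35.0
```

>>> apply_moves --steps '[{"linear": [0,0,0.03],"turn": [0,0,0],"gripper": 1},{"linear": [0,0,0.02],"turn": [0,0,0],"gripper": 1},{"linear": [0,0,0],"turn": [0,0,0],"gripper": 1}]'

```text
time_s: 36.2
tcp_pos: [0.5988, -0.1312, 0.0533]
orientation: [0.137, 3.138, 0.001]
wrist_force: [-0.3, -0.4, -5.5]
opening: 0.0229
grip_force: 35.0
```

>>> apply_moves --steps '[{"linear": [0,0,0.02],"turn": [0,0,0],"gripper": 1},{"linear": [0,0,0.015],"turn": [0,0,0],"gripper": 1},{"linear": [0,0,0],"turn": [0,0,0],"gripper": 1}]'

```text
time_s: 36.5
tcp_pos: [0.5991, -0.1314, 0.0532]
orientation: [0.138, 3.137, 0.002]
wrist_force: [-4.5, 1.1, 7.0]
opening: 0.0231
grip_force: 35.0
```

Run:
```python
from h import *
s,r,g=gstate()
```

```text
t 36.5 open 0.0231 F [-4.5  1.1  7. ] q [-0.36  0.81  0.74  1.77 -0.71  0.85  2.2 ] g [ 0.599  -0.1315  0.1022] gC [-5.370e-02  1.000e-04  1.022e-01] doorq 0.38 rad 0.1067 tilt 0.1
```

The jar is standing on the cabinet floor, so release it and rise.

>>> apply_moves --steps '[{"linear": [0,0,0],"turn": [0,0,0],"gripper": 0.3},{"linear": [0,0,0],"turn": [0,0,0],"gripper": 0.3},{"linear": [0,0,0],"turn": [0,0,0],"gripper": 0.3},{"linear": [0,0,0],"turn": [0,0,0],"gripper": 0.3},{"linear": [0,0,0],"turn": [0,0,0],"gripper": 0.3},{"linear": [0,0,-0.4],"turn": [0,0,0],"gripper": 0.3},{"linear": [0,0,-0.7],"turn": [0,0,0],"gripper": 0.3},{"linear": [0.2,0,-0.8],"turn": [0,0,0],"gripper": 0.3},{"linear": [0.3,0,-0.8],"turn": [0,0,0],"gripper": 0.3},{"linear": [0.3,0,-0.8],"turn": [0,0,0],"gripper": 0.3},{"linear": [0.2,0,-0.8],"turn": [0,0,0],"gripper": 0.3},{"linear": [0,0,0],"turn": [0,0,0],"gripper": 0.3}]'

```text
time_s: 37.7
tcp_pos: [0.5601, -0.1292, 0.2288]
orientation: [0.139, 3.131, 0.001]
wrist_force: [0.4, -0.4, 0.8]
opening: 0.0617
grip_force: 0.0
```

Run:
```python
from h import *
s,r,g=gstate()
k=np.array([.035,-.001,.207])
for t in(32,38):
    rt=tool(t); print(t); go(rt,fromC(k)-rt.apply([0,0,.1])); go(rt,fromC(k))
```

```text
t 37.7 open 0.0617 F [ 0.4 -0.4  0.8] q [-0.53  0.53  0.96  1.77 -0.49  1.09  2.07] g [ 0.5597 -0.1292  0.2778] gC [-0.0931 -0.0011  0.2778] doorq 0.573 rad 0.2835 tilt 0.4
32
turn/5deg [ 0.01 -6.31 -0.02] lin/40mm in target frame [-2.42 -0.    0.88] world dp [ 0.1003 -0.0088  0.0215]
turn/5deg [ 0.01 -6.31 -0.02] lin/40mm in target frame [-2.42 -0.    3.38] world dp [ 0.1531 -0.0134 -0.0633]
38
turn/5deg [ 0.01 -7.51 -0.02] lin/40mm in target frame [-2.18 -0.    1.12] world dp [ 0.0959 -0.0084  0.0184]
turn/5deg [ 0.01 -7.51 -0.02] lin/40mm in target frame [-2.18 -0.    3.62] world dp [ 0.1573 -0.0138 -0.0604]
```

>>> apply_moves --steps '[{"linear": [0,0,0],"turn": [0,-0.86,0],"gripper": 0.3},{"linear": [0,0,0],"turn": [0,-0.86,0],"gripper": 0.3},{"linear": [0,0,0],"turn": [0,-0.86,0],"gripper": 0.3},{"linear": [0,0,0],"turn": [0,-0.86,0],"gripper": 0.3},{"linear": [0,0,0],"turn": [0,-0.86,0],"gripper": 0.3},{"linear": [0,0,0],"turn": [0,-0.86,0],"gripper": 0.3},{"linear": [0,0,0],"turn": [0,-0.86,0],"gripper": 0.3},{"linear": [0,0,0],"turn": [0,-0.86,0],"gripper": 0.3},{"linear": [-0.5,0,0.2],"turn": [0,0,0],"gripper": 0.3},{"linear": [-0.7,0,0.3],"turn": [0,0,0],"gripper": 0.3},{"linear": [-0.7,0,0.3],"turn": [0,0,0],"gripper": 0.3},{"linear": [-0.4,0,0.2],"turn": [0,0,0],"gripper": 0.3},{"linear": [0,0,0],"turn": [0,0,0],"gripper": 0.3}]'

```text
time_s: 39.0
tcp_pos: [0.6589, -0.1364, 0.2436]
orientation: [0.11, 2.537, -0.035]
wrist_force: [-0.7, 0.9, 0.6]
opening: 0.0619
grip_force: 0.0
```

Run:
```python
from h import *
s,r,g=gstate()
k=np.array([.035,-.001,.207])
for t in(34,):
    rt=tool(t); go(rt,fromC(k))
```

```text
t 39.0 open 0.0619 F [-0.7  0.9  0.6] q [-0.45  0.32  0.73  2.05 -0.9   0.35  2.46] g [ 0.6313 -0.134   0.284 ] gC [-0.0214  0.0005  0.284 ] doorq 0.83 rad 0.2748 tilt 34.4
turn/5deg [0.   0.1  0.01] lin/40mm in target frame [-0.08 -0.04  2.38] world dp [ 0.0556 -0.0064 -0.0772]
```

>>> apply_moves --steps '[{"linear": [-0.08,-0.04,0.4],"turn": [0,0,0],"gripper": 0.3},{"linear": [0,0,0.5],"turn": [0,0,0],"gripper": 0.3},{"linear": [0,0,0.5],"turn": [0,0,0],"gripper": 0.3},{"linear": [0,0,0.5],"turn": [0,0,0],"gripper": 0.3},{"linear": [0,0,0.3],"turn": [0,0,0],"gripper": 0.3},{"linear": [0,0,0],"turn": [0,0,0],"gripper": 0.3}]'

```text
time_s: 39.6
tcp_pos: [0.7075, -0.1425, 0.1703]
orientation: [0.112, 2.541, -0.033]
wrist_force: [-1.3, 0.2, -0.1]
opening: 0.0616
grip_force: 0.0
```

Run:
```python
from h import *
s,r,g=gstate()
go(tool(34),fromC(np.array([.035,-.001,.207])))
```

```text
t 39.6 open 0.0616 F [-1.3  0.2 -0.1] q [-0.19  0.49  0.45  1.98 -1.16  0.26  2.7 ] g [ 0.6801 -0.1401  0.2108] gC [ 0.0278 -0.0014  0.2108] doorq 1.045 rad 0.2027 tilt 34.2
turn/5deg [ 0.01  0.05 -0.01] lin/40mm in target frame [-0.09  0.01  0.18] world dp [ 0.007  -0.0002 -0.0039]
```

>>> apply_moves --steps '[{"linear": [-0.05,0,0.1],"turn": [0,0.1,0],"gripper": 1},{"linear": [0,0,0],"turn": [0,0,0],"gripper": 1},{"linear": [0,0,0],"turn": [0,0,0],"gripper": 1},{"linear": [0,0,0],"turn": [0,0,0],"gripper": 1},{"linear": [0,0,0],"turn": [0,0,0],"gripper": 1},{"linear": [0,0,0],"turn": [0,0,0],"gripper": 1},{"linear": [0,0,0],"turn": [0,0,0],"gripper": 1}]' --squeeze 30

```text
time_s: 40.3
tcp_pos: [0.7133, -0.1405, 0.1703]
orientation: [0.109, 2.547, -0.029]
wrist_force: [-1.7, 5.1, 3.7]
opening: 0.0296
grip_force: 30.0
```

Run:
```python
from h import *
s,r,g=gstate(); print(s["grip_force"])
c=toC(g); q0=1.08; off=c-knobC(q0); print(off)
arc(q0,.45,33.5,22,16,off*0); print(); arc(.45,-.02,22,14,13,off*0)
```

```text
t 40.3 open 0.0296 F [-1.7  5.1  3.7] q [-0.21  0.5   0.47  1.96 -1.14  0.28  2.68] g [ 0.686  -0.1383  0.211 ] gC [0.0336 0.0009 0.211 ] doorq 1.073 rad 0.2037 tilt 33.9
29.992487146519125
[-0.00068929  0.00094969  0.00391446]
[ 0.161 -0.    -0.132] 0.144
[ 0.168  0.    -0.125] 0.144
[ 0.174  0.    -0.117] 0.144
[ 0.18   0.    -0.108] 0.144
[ 0.185 -0.    -0.1  ] 0.144
[ 0.19  -0.    -0.091] 0.144
[ 0.195 -0.    -0.081] 0.144
[ 0.199  0.    -0.072] 0.144
[ 0.202  0.    -0.062] 0.144
[ 0.205 -0.    -0.053] 0.144
[ 0.208  0.    -0.043] 0.144
[ 0.21   0.    -0.033] 0.144
[ 0.211 -0.    -0.023] 0.144
[ 0.212  0.    -0.012] 0.144
[ 0.212  0.    -0.002] 0.144
[ 0.212 -0.     0.008] 0.144

[0.193 0.    0.017] 0.123
[ 0.192 -0.     0.025] 0.123
[0.191 0.    0.033] 0.123
[ 0.189 -0.     0.042] 0.123
[0.187 0.    0.05 ] 0.123
[ 0.184 -0.     0.058] 0.123
[0.181 0.    0.066] 0.123
[ 0.178 -0.     0.074] 0.123
[0.175 0.    0.081] 0.123
[ 0.171 -0.     0.089] 0.123
[ 0.166 -0.     0.096] 0.123
[ 0.162 -0.     0.103] 0.123
[0.157 0.    0.11 ] 0.123
```

>>> apply_moves --steps '[{"linear": [0.16,0,-0.132],"turn": [0,0.144,0],"gripper": 1},{"linear": [0.168,0,-0.125],"turn": [0,0.144,0],"gripper": 1},{"linear": [0.174,0,-0.117],"turn": [0,0.144,0],"gripper": 1},{"linear": [0.18,0,-0.108],"turn": [0,0.144,0],"gripper": 1},{"linear": [0.185,0,-0.1],"turn": [0,0.144,0],"gripper": 1},{"linear": [0.19,0,-0.09],"turn": [0,0.144,0],"gripper": 1},{"linear": [0.195,0,-0.08],"turn": [0,0.144,0],"gripper": 1},{"linear": [0.2,0,-0.072],"turn": [0,0.144,0],"gripper": 1}]'

```text
time_s: 41.1
tcp_pos: [0.648, -0.1349, 0.1688]
orientation: [0.113, 2.645, -0.026]
wrist_force: [7.8, 5.2, -1.6]
opening: 0.03
grip_force: 30.0
```

Run:
```python
from h import *
s,r,g=gstate(); print(s["grip_force"])
```

```text
t 41.1 open 0.03 F [ 7.8  5.2 -1.6] q [-0.35  0.45  0.64  2.04 -0.98  0.37  2.52] g [ 0.6248 -0.133   0.212 ] gC [-0.0278  0.0008  0.212 ] doorq 0.771 rad 0.2039 tilt 28.2
30.00192424748093
```

>>> apply_moves --steps '[{"linear": [0.2,0,-0.062],"turn": [0,0.144,0],"gripper": 1},{"linear": [0.205,0,-0.053],"turn": [0,0.144,0],"gripper": 1},{"linear": [0.208,0,-0.043],"turn": [0,0.144,0],"gripper": 1},{"linear": [0.21,0,-0.033],"turn": [0,0.144,0],"gripper": 1},{"linear": [0.211,0,-0.023],"turn": [0,0.144,0],"gripper": 1},{"linear": [0.212,0,-0.012],"turn": [0,0.144,0],"gripper": 1},{"linear": [0.212,0,-0.002],"turn": [0,0.144,0],"gripper": 1},{"linear": [0.212,0,0.008],"turn": [0,0.144,0],"gripper": 1}]'

```text
time_s: 41.9
tcp_pos: [0.5851, -0.1296, 0.1488]
orientation: [0.117, 2.743, -0.02]
wrist_force: [3.7, 7.2, 7.4]
opening: 0.0302
grip_force: 30.0
```

Run:
```python
from h import *
s,r,g=gstate(); print(s["grip_force"])
```

```text
t 41.9 open 0.0302 F [3.7 7.2 7.4] q [-0.42  0.43  0.72  2.12 -0.88  0.42  2.46] g [ 0.5663 -0.1281  0.194 ] gC [-0.0866  0.0007  0.194 ] doorq 0.468 rad 0.2033 tilt 22.6
30.001982892863452
```

>>> apply_moves --steps '[{"linear": [0.193,0,0.017],"turn": [0,0.123,0],"gripper": 1},{"linear": [0.192,0,0.025],"turn": [0,0.123,0],"gripper": 1},{"linear": [0.191,0,0.033],"turn": [0,0.123,0],"gripper": 1},{"linear": [0.189,0,0.042],"turn": [0,0.123,0],"gripper": 1},{"linear": [0.187,0,0.05],"turn": [0,0.123,0],"gripper": 1},{"linear": [0.184,0,0.058],"turn": [0,0.123,0],"gripper": 1},{"linear": [0.181,0,0.066],"turn": [0,0.123,0],"gripper": 1},{"linear": [0.178,0,0.074],"turn": [0,0.123,0],"gripper": 1},{"linear": [0.175,0,0.081],"turn": [0,0.123,0],"gripper": 1},{"linear": [0.17,0,0.089],"turn": [0,0.123,0],"gripper": 1}]'

```text
time_s: 42.9
tcp_pos: [0.5212, -0.124, 0.1023]
orientation: [0.123, 2.854, -0.013]
wrist_force: [0.9, 7.0, 6.4]
opening: 0.0297
grip_force: 30.0
```

Run:
```python
from h import *
s,r,g=gstate(); print(s["grip_force"])
```

```text
t 42.9 open 0.0297 F [0.9 7.  6.4] q [-0.4   0.46  0.7   2.2  -0.88  0.43  2.48] g [ 0.5075 -0.123   0.1493] gC [-0.1457  0.0006  0.1493] doorq 0.1 rad 0.2015 tilt 16.3
30.001278296113014
```

>>> apply_moves --steps '[{"linear": [0.166,0,0.096],"turn": [0,0.06,0],"gripper": 1},{"linear": [0.162,0,0.103],"turn": [0,0.06,0],"gripper": 1},{"linear": [0.08,0,0.055],"turn": [0,0,0],"gripper": 1},{"linear": [0,0,0],"turn": [0,0,0],"gripper": 1}]'

```text
time_s: 43.3
tcp_pos: [0.5084, -0.1229, 0.0875]
orientation: [0.123, 2.865, -0.013]
wrist_force: [4.6, 6.2, -5.0]
opening: 0.0298
grip_force: 30.0
```

Run:
```python
from h import *
s,r,g=gstate(); print(s["grip_force"])
```

```text
t 43.3 open 0.0298 F [ 4.6  6.2 -5. ] q [-0.37  0.47  0.66  2.23 -0.92  0.39  2.52] g [ 0.4951 -0.1219  0.1347] gC [-0.158   0.0006  0.1347] doorq 0.005 rad 0.2013 tilt 15.7
29.99993160367012
```

Push slightly further to feel the stop.

>>> apply_moves --steps '[{"linear": [0.05,0,0.05],"turn": [0,0,0],"gripper": 1},{"linear": [0.03,0,0.04],"turn": [0,0,0],"gripper": 1},{"linear": [0,0,0],"turn": [0,0,0],"gripper": 1}]'

```text
time_s: 43.6
tcp_pos: [0.5087, -0.1229, 0.0861]
orientation: [0.123, 2.859, -0.01]
wrist_force: [-6.6, 10.8, 34.5]
opening: 0.0299
grip_force: 30.0
```

Run:
```python
from h import *
s,r,g=gstate(); print(s["grip_force"])
```

```text
t 43.6 open 0.0299 F [-6.6 10.8 34.5] q [-0.35  0.47  0.64  2.23 -0.94  0.38  2.54] g [ 0.4952 -0.1219  0.1332] gC [-0.158   0.0006  0.1332] doorq -0.001 rad 0.2003 tilt 16.0
29.97993742581457
```

The door is at its stop. Relax, release and withdraw.

>>> apply_moves --steps '[{"linear": [-0.02,0,-0.03],"turn": [0,0,0],"gripper": 1},{"linear": [0,0,0],"turn": [0,0,0],"gripper": 0.2},{"linear": [0,0,0],"turn": [0,0,0],"gripper": 0.2},{"linear": [0,0,0],"turn": [0,0,0],"gripper": 0.2},{"linear": [0,0,0],"turn": [0,0,0],"gripper": 0.2},{"linear": [0,0,0],"turn": [0,0,0],"gripper": 0.2},{"linear": [0,0,-0.3],"turn": [0,0,0],"gripper": 0.2},{"linear": [0,0,-0.6],"turn": [0,0,0],"gripper": 0.2},{"linear": [0,0,-0.8],"turn": [0,0,0],"gripper": 0.2},{"linear": [0,0,-0.8],"turn": [0,0,0],"gripper": 0.2},{"linear": [0,0.8,-0.5],"turn": [0,0.5,0],"gripper": 0.2},{"linear": [0,0.9,-0.3],"turn": [0,0.5,0],"gripper": 0.2},{"linear": [0,0.9,0],"turn": [0,0.5,0],"gripper": 0.2},{"linear": [0,0.9,0],"turn": [0,0.5,0],"gripper": 0.2},{"linear": [0,0.9,0],"turn": [0,0.5,0],"gripper": 0.2},{"linear": [0,0.9,0],"turn": [0,0.5,0],"gripper": 0.2},{"linear": [0,0.4,0],"turn": [0,0,0],"gripper": 0.2},{"linear": [0,0,0],"turn": [0,0,0],"gripper": 0.2}]'

```text
time_s: 45.4
tcp_pos: [0.4907, 0.1049, 0.21]
orientation: [0.131, 3.124, -0.0]
wrist_force: [0.5, -0.3, -0.4]
opening: 0.0706
grip_force: 0.0
```

Run:
```python
from h import *
s,r,g=gstate()
T=cam("top");S=cam("side")
a=T[0]["image"][100:350,140:500];b=S[0]["image"][100:400,230:480]
cv2.imwrite("pics/end.png",np.hstack([cv2.resize(a,(475,330),interpolation=cv2.INTER_CUBIC),cv2.resize(b,(275,330),interpolation=cv2.INTER_CUBIC)])[:,:,::-1])
print(proj(T,fromC(knobC(0))),proj(S,fromC(knobC(0))))
```

```text
t 45.4 open 0.0706 F [ 0.5 -0.3 -0.4] q [-1.13  0.44  1.07  1.97 -0.46  0.98  1.65] g [0.49  0.105 0.259] gC [-0.1829  0.2262  0.259 ] doorq 0.274 rad 0.309 tilt 0.9
[360.4 259.6] [324.3 268. ]
```

View pics/end.png

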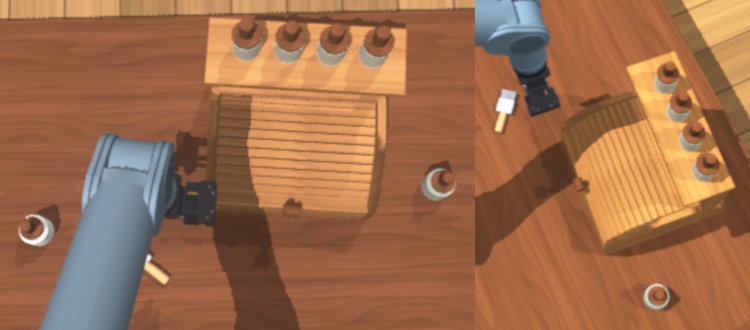

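The door is shut, with the knob at crop (292,208). The light jar stands at (37,230), and the brush and glass jar are in place.

```bash
python3 -c "
from bench import env
print(env.job_done())"
```

```text
the job is handed in; nothing more can be done
None
```

The heavier jar (about 0.63 kg, against about 0.3 kg) is on the cabinet floor between the tins, the lighter one is upright on the bench, the door is shut against its stop, and the job was handed in at about 45 s; the door's full opening was judged from the camera only (1.08 to 1.1 rad, as the pads slipped off the knob near the end), and a probe pressed the heavier jar's stopper with about 54 N at the wrist, through the fingertips.

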